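Close a swing-bolt tube clamp and tighten it on the tube

ROBOT

A 6-joint arm with a two-finger parallel gripper is mounted at the origin on a cart in front of the work surface, level with it; the furniture and walls round the work are solid. World frame = base frame: x ahead of the robot, y to its left, z up, the work surface at z = 0. Lengths are in mm, angles in rad, forces in N, time in s.
With the tool pointing down it reaches from about 250 to 725 mm from the base axis. Payload 4 kg.
Tool frame: the origin (TCP) lies midway between the tips of the shut fingers; the grasp point (between the pads) lies behind it (arm.pinch_z is the z of the grasp point in the tool frame, in mm); z points along the fingers, y is the direction in which the jaws open and shut (so a half turn about z gives the same grasp; the last joint's range is limited). The gripper opens to 85 mm and grips with 20 to 120 N. Pads are 22 mm wide; open, the fingers measure 114 mm over their backs; the gripper's body (76 mm by 85 mm) begins 54 mm behind the grasp point. The pads swing forward as they close: fully open they stand 13 mm farther back than shut.
Start: joints at [-1.135, 0.241, 0.005, 1.335, 0, 1.571], TCP at [211.066, -453.267, 231.306] pointing down, gripper open.
Joint ranges: [-2.72, 2.72], [-1.05, 1.87], [-1.09, 1.28], [-1.99, 2.15], [-1.42, 1.44], [-3.14, 3.14]. Speed limits (rad/s): [2.79, 2.79, 3.14, 3.14, 3.14, 3.14].

INTERFACE

Orientations are given as a unit quaternion [w, x, y, z].
In Python, from rig import readout, optics, arm gives the robot as it stands.
- The arm moves only by the shell command python3 -m inch 'ROWS' [FORCE]. ROWS is JSON, a list of rows, each a list of 7 numbers: the gripper command: -1 is fully open, 1 is shut, values between are in proportion, then the shift along the tool's x, y, z in m, then the turn, a rotation vector about the tool's x, y, z in degrees. In form: [[claw, x, y, z, ax, ay, az], ...]. A call has exactly 8 rows; each row shifts and turns the pose as measured when the row begins, along the tool's axes as they then stand; what a row does not reach is not made up. A row lasts 1/12 s, in which the tool goes at most 41.7 mm and 7.16 degrees, less where a joint would pass 70% of its speed; a pose out of reach is approached as far as the arm can. A call is refused whole if a number of a shift passes 0.0417 or a number of a turn 7.16, either way. A call with a gripper value outside its range is refused whole. The fingers move at their own pace and stop on an object; FORCE is the grip in N (left out, the last holds). Time passes only in rows, so rows that do not move let the fingers close, or fill a call up. It gives the time, the measured TCP pose, the force and the opening at its end, in the units of the state.
- readout.sense(): the state, without advancing time (a new reading comes with each control period).
- optics.get_image(name): name is "scene" or "side" or "wrist"; returns a dict with "img" (384x512x3 uint8, red, green, blue), "camera_matrix" (3x3 intrinsics, pixels), "extrinsics" (4x4, takes a point from world to camera coordinates). Camera axes: x right, y down, z forward; pixel columns grow to the right and rows downward; lengths in mm; the calibration is good to about 2 mm. The wrist camera is an equidistant fisheye: a pixel r from the principal point sees the ray r / f radians off the axis. A picture is of the moment at which its call begins. There is no depth.
- arm.hand_in(): hands the job in, once; it reports no verdict.
The state is a dict: "t": time; "joint_pos": joint angles; "qvel": joint speeds; "effort": joint torques, N m; "ee_pos": TCP position; "tool_rot": TCP orientation; "wrist_force": force on the tool from outside, world axes, zero at the start; "wrist_torque": the same for the moment, N m; "width": opening from 0.0 (shut) to 1.0 (fully open).
Only numpy, scipy, OpenCV 4.12 (cv2) and the standard library are available. Lean on these libraries where they do the work, as an engineer would, in place of code of your own. Each camera call takes 0.05 s, during which the arm holds its last target.

TASK

Clamp the tube that lies in the bench clamp: swing the clamp's hinged half over until it rests on the tube, swing the bolt upright into the slot of the hinged half, then turn the bolt's lever clockwise (seen from above) until it is properly tight: about 12 N of push near the end of the lever, where it turns with about 3 N while still slack. Do not overtighten (16 N is already too much), leave the tube lying in its saddle, and do not disturb the small things on the bench.

Things in the scene. Friction and masses are not known exactly. Their poses are not given: they have to be found in the camera images.
- clamp: Steel tube clamp bolted to the bench, foot plate 100 x 170 mm. Origin: centre of the foot's underside, on the bench. Its x axis runs along the tube, z is up; the hinge of the hinged half is on the +y side, the swing bolt on the -y side. The tube axis lies 60 mm above the bench. The saddle's sides reach up to 48 mm. All clamp coordinates below are (x, y, z) in this frame.
- cap (a joint): Hinged half (arched steel cap, rubber lined, 44 mm wide along x). Hinge along x at (0, 44, 62) mm. Angle in rad: 0 = closed, lying on the tube; grows as it opens up and over to the +y side (1.57 = its arm stands straight up). Stiff hinge: stays where it is left, takes about 3 N at the fork to move. Closed, its crown is 96 mm above the bench.
- cap_grip (a point): Middle of the fork at the free end of the hinged half: two lugs, together 44 mm wide along x, 12 mm thick, 14 mm wide open slot between; the fork reaches 15 mm past this point. Closed, the point lies at (0, -52, 68) mm of the clamp, lug tops at height 74. The flat outer side faces (44 mm apart) can be gripped, fingers closing along the clamp's x.
- bolt (a joint): Swing bolt, 10 mm shank, pivot along x at (0, -52, 30) mm of the clamp. Angle in rad: 0 = upright in the slot; grows as it leans outwards to -y. End stops at -0.01 and 1.25. Stiff pivot: stays where it is left, takes about 2 N at the lever to move.
- lever_hub (a point): Point on the swing bolt's axis, 91 mm from its pivot, about level with the lever (the lever bar starts within 8 mm of it and sinks 7 mm per rad of tightening). A 29 mm round flange below bears on the lug tops when tight: the bar is then 113 mm above the bench. At the start, bolt upright, flange 1 to 16 mm above them: differs, not measured.
- lever (a joint): Black lever on the bolt's nut: round bar 13 mm thick, from 13 to 79 mm off the bolt's axis, square to the bolt. Rad: 0 = along clamp -x; grows clockwise seen from above (1.57 = to +y, over the closed half) = tightening. Slack: 0.2 Nm turns it (3 N at 65 mm). Once the flange bears, torque climbs about 0.13 Nm per 0.1 rad; tight is 0.8 Nm, too much from 0.95. Stays put. Tight comes at 0.4 to 2.5 rad: feel it.
- tube_centre (a point): Centre of the loose tube, 48 mm outside diameter, 240 mm long, lying along the clamp's x in the saddle. Its axes: x along the tube.
- nipple_1: Brass hose nipple, 52 mm long, 24 mm high, loose on the bench: a bystander, leave it alone. Origin: centre of its underside.
- nipple_2: Brass hose nipple, 59 mm long, 27 mm high, loose on the bench: a bystander, leave it alone. Origin: centre of its underside.
- nipple_3: Brass hose nipple, 46 mm long, 21 mm high, loose on the bench: a bystander, leave it alone. Origin: centre of its underside.
- tub_small: White lidded tub, 64 mm across, 66 mm high, loose on the bench: a bystander, leave it alone. Origin: centre of its underside.
- glue_bottle: Small white bottle, 25 mm across, 80 mm high, loose on the bench: a bystander, leave it alone. Origin: centre of its underside.
- highlighter: Marker pen, 135 mm long, 20 mm thick, loose on the bench: a bystander, leave it alone. Origin: centre of its underside.

How it is judged (in metres and radians):
On the way, in this order (a step that is already met when the one before it is completed fails the run):
1. the hinged half lies closed on the tube (value of joint cap below 0.04 rad), for 0.2 s.
2. the swing bolt stands upright in the slot of the closed hinged half (value of joint cap below 0.04 rad and value of joint bolt below 0.1 rad), for 0.2 s.
At the end, for the whole second after the job is handed in: The hinged half is closed on the tube (within 0.04 rad), the bolt upright in the slot (within 0.10 rad), it presses on the tube with 70 to 140 N (lever tightened to about 0.65 to 0.95 Nm) and the tube still lies in the saddle, within 40 mm of centre along its length (all of step 2 and contact force between tube and cap between 70 and 140 N and x of tube_centre in the frame of clamp between -0.04 and 0.04 m and angle between the x axis of tube_centre and the x axis of clamp, either way round below 0.06 rad and z of tube_centre in the frame of clamp below 0.066 m); the robot touches nothing.
It fails at once if the tube is crushed: the hinged half presses on it with more than 185 N (lever beyond about 1.2 Nm) (contact force between tube and cap above 185 N).
It fails at once if the tube is shoved out of place (not (x of tube_centre in the frame of clamp between -0.04 and 0.04 m and angle between the x axis of tube_centre and the x axis of clamp, either way round below 0.06 rad and z of tube_centre in the frame of clamp below 0.066 m)).
It fails at once if a bystander is moved by more than 30 mm (distance of any of nipple_1, nipple_2, nipple_3, tub_small, glue_bottle, highlighter from where it was at the start of the episode above 0.03 m).
It also fails if it takes over 72 s, if anything falls off the work surface, if the arm or the gripper's body presses on something with over 40 N, if the wrist force passes 120 N, or if a joint passes its speed limit or range.

## Working session

There is one attempt and no reset: what is moved stays moved. The work goes in short steps, Python scripts to look and compute and a shell command to move; the robot and the scene stay as the last step left them, time stands still between calls to the robot, and variables do not carry over. Pictures are saved under pics/ and viewed, and the job is handed in when it is done.

```bash
ls; mkdir -p pics; python3 - <<'E'
from rig import readout, optics, arm
import cv2
s=readout.sense()
for k,v in s.items(): print(k,v)
print(arm.pinch_z,[a for a in dir(arm) if a[0]!='_'])
for n in ("scene","side","wrist"):
    d=optics.get_image(n); cv2.imwrite(f"pics/{n}0.png",d["img"][:,:,::-1]); print(n,d["camera_matrix"].tolist(),d["extrinsics"].round(4).tolist())
E
```

```text
pics
t 0.0
joint_pos [-1.13502544e+00  2.41425676e-01  3.72392308e-03  1.33520203e+00
 -2.45368556e-06  1.57078030e+00]
qvel [ 6.80692588e-04 -1.15331644e-03 -1.42122722e-03  9.72688711e-05
  7.12697051e-04  9.12463773e-04]
effort [-4.31129547e-04 -3.72314179e+01  2.52409887e+01  1.70490006e-02
 -9.70706992e-05 -1.01385558e-05]
ee_pos [ 210.78658616 -452.69843251  230.40650479]
tool_rot [-1.02854940e-03  9.76354451e-01  2.16173254e-01 -2.28968916e-04]
wrist_force [ 0.53447908 -0.61221904  0.445517  ]
wrist_torque [ 0.02543788  0.0189565  -0.01042719]
width 1.0032057305641122
-18.700000000000003 ['PlanningError', 'hand_in', 'pinch_z']
scene [[457.5519071980623, 0.0, 252.2937028358011], [0.0, 457.5519071980623, 191.82506670532342], [0.0, 0.0, 1.0]] [[-0.522, -0.8529, -0.0034, 303.1139], [-0.4491, 0.2782, -0.8491, 340.1188], [0.7252, -0.4417, -0.5282, 924.5984], [0.0, 0.0, 0.0, 1.0]]
side [[424.5493259179915, 0.0, 258.19053758080247], [0.0, 424.5493259179915, 193.88648091036444], [0.0, 0.0, 1.0]] [[-0.9844, 0.176, 0.0059, 531.0003], [0.144, 0.824, -0.548, -48.1526], [-0.1014, -0.5386, -0.8365, 1104.0333], [0.0, 0.0, 0.0, 1.0]]
wrist [[297.3186396354542, 0.0, 252.2804587264866], [0.0, 297.3186396354542, 191.09445010831877], [0.0, 0.0, 1.0]] [[0.4229, -0.9062, -0.0026, -498.2261], [-0.8637, -0.404, 0.3014, -40.1312], [-0.2741, -0.1252, -0.9535, 380.6322], [0.0, 0.0, 0.0, 1.0]]
```

View pics/scene0.png

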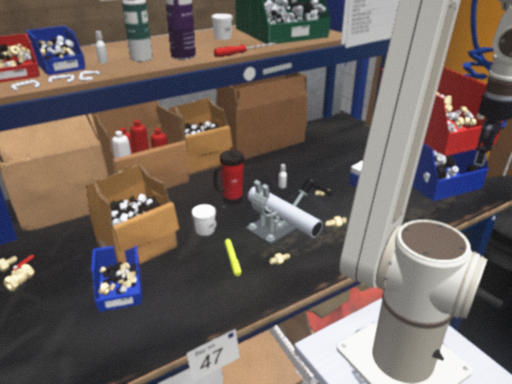

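View pics/side0.png

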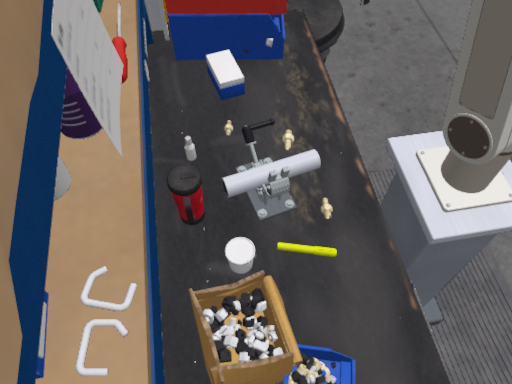

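View pics/wrist0.png

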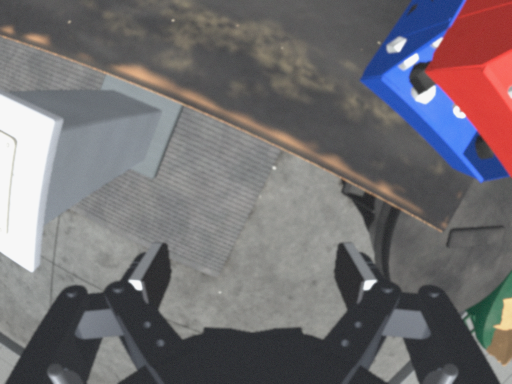

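```bash
python3 - <<'E'
import cv2
a=cv2.imread("pics/side0.png")[100:280,160:360]; cv2.imwrite("pics/side0c.png",cv2.resize(a,None,fx=4,fy=3.3333*1,interpolation=cv2.INTER_CUBIC) if 0 else cv2.resize(a[:150],None,fx=4,fy=4,interpolation=cv2.INTER_CUBIC))
a=cv2.imread("pics/scene0.png")[155:290,190:365]; cv2.imwrite("pics/scene0c.png",cv2.resize(a,None,fx=4,fy=4,interpolation=cv2.INTER_CUBIC))
E
```

```text
(no output)
```

View pics/side0c.png

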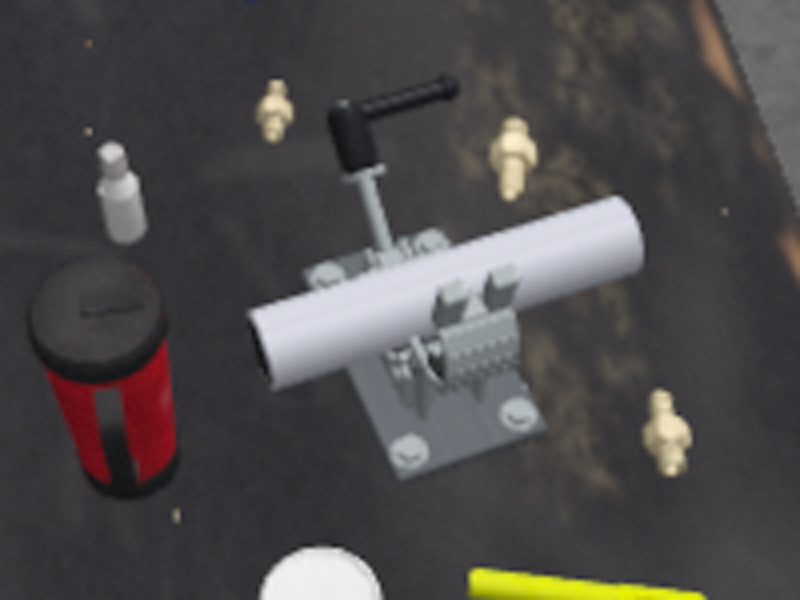

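View pics/scene0c.png

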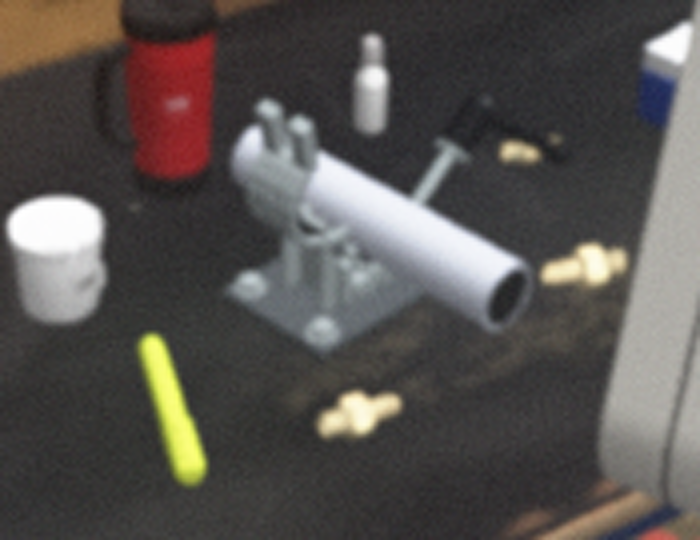

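```bash
cat > h.py <<'E'
import numpy as np
from scipy.optimize import least_squares
from scipy.spatial.transform import Rotation as R
CAM={"scene":(np.array([[457.5519,0,252.2937],[0,457.5519,191.825],[0,0,1]]),np.array([[-0.522,-0.8529,-0.0034,303.1139],[-0.4491,0.2782,-0.8491,340.1188],[0.7252,-0.4417,-0.5282,924.5984]])),
"side":(np.array([[424.5493,0,258.1905],[0,424.5493,193.8865],[0,0,1]]),np.array([[-0.9844,0.176,0.0059,531.0003],[0.144,0.824,-0.548,-48.1526],[-0.1014,-0.5386,-0.8365,1104.0333]]))}
def proj(n,p):
    K,E=CAM[n]; c=E[:,:3]@np.asarray(p,float)+E[:,3]; q=K@c; return q[:2]/q[2]
def c2w(pose,p):
    x,y,a=pose; return np.array([x+np.cos(a)*p[0]-np.sin(a)*p[1],y+np.sin(a)*p[0]+np.cos(a)*p[1],p[2]])
OFF={"side":(160,100),"scene":(190,155)}
def px(n,u,v): o=OFF[n]; return np.array([o[0]+(u-1.5)/4,o[1]+(v-1.5)/4])
def tri(obs):
    return least_squares(lambda p:np.concatenate([proj(n,p)-px(n,u,v) for n,u,v in obs]),[500,-100,50]).x
def ray(n,u,v,z):
    K,E=CAM[n]; q=px(n,u,v); d=E[:,:3].T@(np.linalg.inv(K)@[*q,1]); c=-E[:,:3].T@E[:,3]; return c+d*(z-c[2])/d[2]
E
python3 - <<'E'
from h import *
obs=[("side",405,478,(50,85,0)),("side",547,432,(-50,85,0)),("side",305,275,(50,-85,4)),
("scene",225,293,(50,85,0)),("scene",322,355,(-50,85,0))]
tu=[("side",262,348,(120,0,60)),("scene",508,296,(-120,0,60))]
f=lambda p:np.concatenate([proj(n,c2w(p[:3],q))-px(n,u,v) for n,u,v,q in obs]+[proj(n,c2w(p[:3],np.array(q)+[p[3],0,0]))-px(n,u,v) for n,u,v,q in tu])
r=least_squares(f,[500,-100,0.1,0],x_scale=[100,100,1,10]); print(r.x,r.fun.round(1))
P=r.x[:3]
np.save("pose.npy",P)
def loc(w):
    d=w-np.array([P[0],P[1],0]); c,s=np.cos(P[2]),np.sin(P[2]); return np.array([c*d[0]+s*d[1],-s*d[0]+c*d[1],d[2]])
for nm,o in dict(tip=[("side",449,87),("scene",560,150)],hubtop=[("side",343,104),("scene",487,100)],flange=[("side",363,172),("scene",452,150)],
 lugL=[("side",452,288),("scene",270,108)],lugR=[("side",505,273),("scene",302,126)]).items():
    w=tri(o); print(nm,w.round(1),loc(w).round(1))
for nm,o in dict(nip_a=("side",275,115),nip_b=("side",514,160),nip_c=("side",667,435),bottle=("side",125,235),highl=("side",475,583)).items(): w=ray(*o,10);print(nm,w.round(),loc(w).round())
w=ray("side",322,590,66);print("tub",w.round(),loc(w).round())
w=ray("side",97,320,110);print("mug",w.round(),loc(w).round())
E
```

```text
[ 5.12472511e+02 -5.11035741e+01  1.95764758e-01 -1.51442430e+01] [-1.9  1.6  0.4  0.4 -0.6 -1.2  0.4  1.6  0.9  2.3 -0.5 -0.2  0.6  0.1]
tip [ 470.3 -190.7   87.9] [ -68.5 -128.8   87.9]
hubtop [ 540.6 -179.    97.8] [   2.7 -130.9   97.8]
flange [ 534.  -144.6   70. ] [  2.9 -95.9  70. ]
lugL [513.8  24.7 169. ] [ 16.1  74.1 169. ]
lugR [484.   19.3 168.6] [-14.2  74.6 168.6]
nip_a [ 578. -256.   10.] [  24. -214.   10.]
nip_b [ 423. -188.   10.] [-114. -117.   10.]
nip_c [378.  42.  10.] [-114.  117.   10.]
bottle [ 689. -169.   10.] [ 150. -150.   10.]
highl [514. 119.  10.] [ 34. 167.  10.]
tub [604. 136.  66.] [126. 166.  66.]
mug [705. -31. 110.] [193. -17. 110.]
```

```bash
cat >> h.py <<'E'
def where(tgt=None):
    from rig import readout
    s=readout.sense(); P=np.load("pose.npy"); q=s["tool_rot"]; M=R.from_quat([q[1],q[2],q[3],q[0]]).as_matrix()
    A=R.from_euler('z',P[2]).as_matrix()
    l=A.T@(np.array(s["ee_pos"])-[P[0],P[1],0])
    print("t%.2f"%s["t"],"local",l.round(1),"tool x,z in clamp",(A.T@M[:,0]).round(3),(A.T@M[:,2]).round(3),"F(clamp)",(A.T@np.array(s["wrist_force"])).round(1),"w%.2f"%s["width"])
    if tgt is not None: print("tool delta",(M.T@A@(np.array(tgt)-l)).round(1))
    return s
E
python3 -m inch '[[1,0,0,0,0,0,6.9],[1,0,0,0,0,0,6.9],[1,0.025,-0.030,0,0,0,0],[1,0.025,-0.030,0,0,0,0],[1,0.025,-0.030,0,0,0,0],[1,0.025,-0.030,0,0,0,0],[1,0.025,-0.030,0,0,0,0],[1,0.025,-0.030,0,0,0,0]]' 40
python3 -c "
from h import *
where((0,118,225))"
```

```text
t: 0.82
ee_pos: [325.8, -247.4, 226.7]
tool_rot: [-0.002, 0.997, 0.082, -0.002]
wrist_force: [0.2, 0.4, 0.4]
width: -0.001
t0.82 local [-221.3 -156.2  226.7] tool x,z in clamp [ 1.    -0.031 -0.004] [-0.004  0.004 -1.   ] F(clamp) [0.3 0.3 0.4] w-0.00
tool delta [ 212.7 -280.9    2.2]
```

```bash
python3 -m inch '[[1,0.024,-0.033,0,0,0,-1.8],[1,0.024,-0.033,0,0,0,0],[1,0.024,-0.033,0,0,0,0],[1,0.024,-0.033,0,0,0,0],[1,0.024,-0.033,0,0,0,0],[1,0.024,-0.033,0,0,0,0],[1,0.024,-0.033,0,0,0,0],[1,0.024,-0.033,0,0,0,0]]'
python3 -c "
from h import *
where((0,118,150))
from rig import optics;import cv2
for n in ('side','wrist','scene'): cv2.imwrite('pics/%s1.png'%n,optics.get_image(n)['img'][:,:,::-1])
a=cv2.imread('pics/side1.png')[90:240,160:360]; cv2.imwrite('pics/side1c.png',cv2.resize(a,None,fx=4,fy=4,interpolation=cv2.INTER_CUBIC))"
```

```text
t: 1.48
ee_pos: [462.9, 56.9, 226.6]
tool_rot: [-0.002, 0.995, 0.098, -0.002]
wrist_force: [1.4, -1.1, -0.1]
width: 0.001
t1.48 local [-27.7 115.6 226.6] tool x,z in clamp [ 1.     0.001 -0.003] [-0.003  0.003 -1.   ] F(clamp) [ 1.1 -1.3 -0.1] w0.00
tool delta [27.9 -2.2 76.5]
```

View pics/side1c.png

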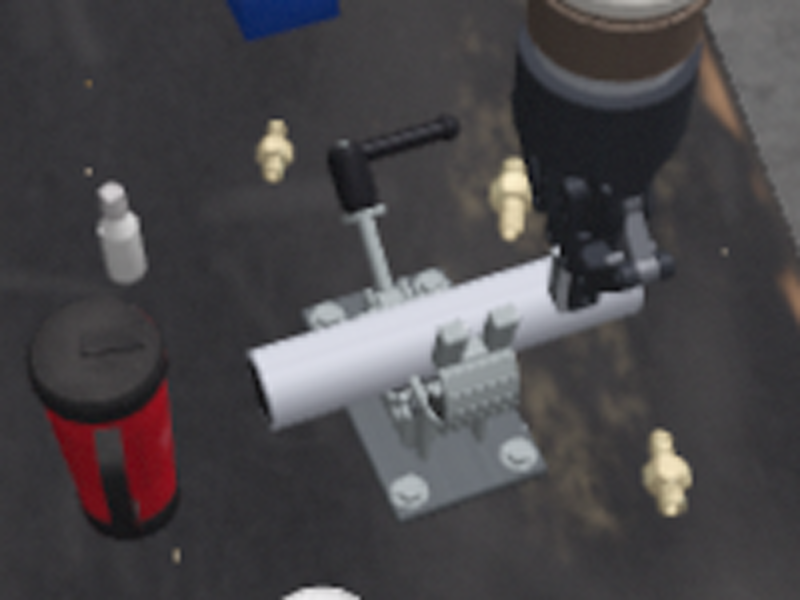

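View pics/wrist1.png

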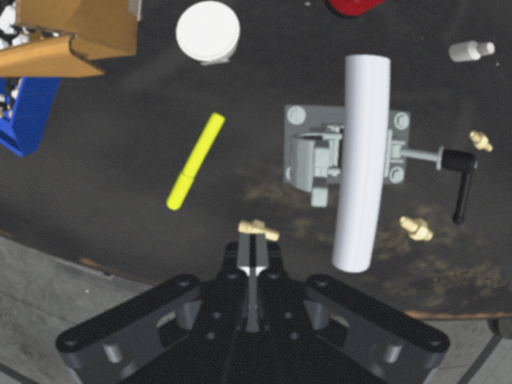

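```bash
python3 -m inch '[[1,0.014,0,0.01,0,0,0],[1,0.014,0,0.02,0,0,0],[1,0,0,0.02,0,0,0],[1,0,0,0.025,0,0,0],[1,0,0,0,0,0,0],[1,0,0.01,0,0,0,0],[1,0,0.01,0,0,0,0],[1,0,0,0,0,0,0]]'
python3 -c "
from h import *
where((0,60,152))"
```

```text
t: 2.3
ee_pos: [492.3, 35.9, 150.5]
tool_rot: [-0.001, 0.995, 0.098, -0.003]
wrist_force: [-0.3, 2.6, -1.6]
width: 0.0
t2.30 local [ -2.9  89.3 150.5] tool x,z in clamp [ 1.     0.001 -0.006] [-0.006  0.003 -1.   ] F(clamp) [ 0.2  2.6 -1.6] w0.00
tool delta [ 2.8 29.3 -1.6]
```

```bash
python3 -m inch '[[1,0.001,0.012,-0.007,0,0,0],[1,0.001,0.012,-0.006,0,0,0],[1,0,0.013,0,0,0,0],[1,0,0.013,0,0,0,0],[1,0,0.013,0,0,0,0],[1,0,0.012,0.004,0,0,0],[1,0,0.012,0.005,0,0,0],[1,0,0,0,0,0,0]]'
python3 -c "
from h import *
where((0,-12,147))
from rig import optics;import cv2
for n in ('side',): cv2.imwrite('pics/%s2.png'%n,optics.get_image(n)['img'][:,:,::-1])
a=cv2.imread('pics/side2.png')[90:240,160:360]; cv2.imwrite('pics/side2c.png',cv2.resize(a,None,fx=4,fy=4,interpolation=cv2.INTER_CUBIC))"
```

```text
t: 2.97
ee_pos: [515.3, -56.7, 164.4]
tool_rot: [-0.003, 0.995, 0.096, 0.004]
wrist_force: [0.1, -0.1, -0.4]
width: 0.001
t2.97 local [  1.6  -6.  164.4] tool x,z in clamp [ 1.    -0.004  0.008] [ 0.008  0.006 -1.   ] F(clamp) [ 0.1 -0.2 -0.4] w0.00
tool delta [-1.8  6.1 17.3]
```

View pics/side2c.png

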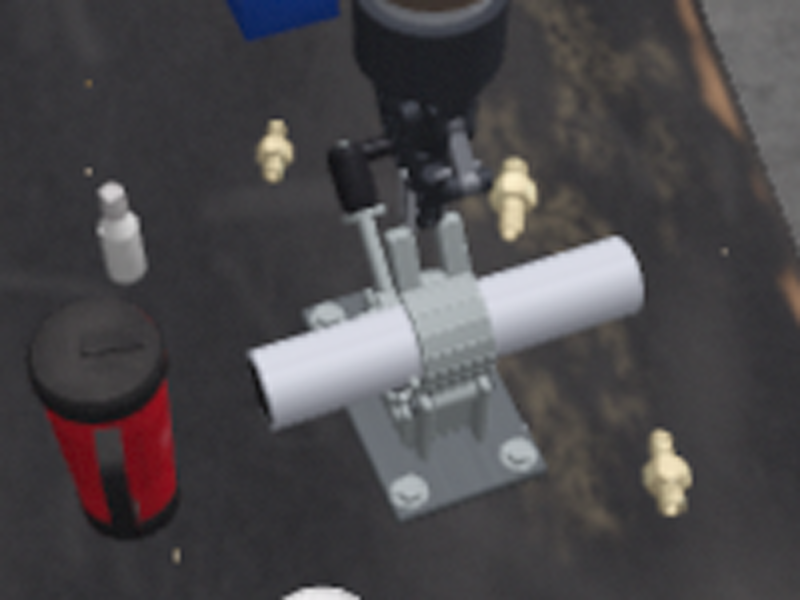

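```bash
python3 -m inch '[[1,0,0.003,0.012,0,0,0],[1,0,0.006,0.010,0,0,0],[1,0,0.008,0.008,0,0,0],[1,0,0.008,0.008,0,0,0],[1,0,0.008,0.010,0,0,0],[1,0,0.006,0.010,0,0,0],[1,0,0.004,0.004,0,0,0],[1,0,0,0,0,0,0]]'
python3 -c "
from h import *
where((0,-54,85))"
```

```text
t: 3.68
ee_pos: [529.4, -109.8, 108.7]
tool_rot: [0.007, 0.995, 0.094, 0.01]
wrist_force: [0.5, -0.4, 1.4]
width: 0.003
t3.68 local [  5.2 -60.8 108.7] tool x,z in clamp [ 1.    -0.007  0.019] [ 0.019 -0.017 -1.   ] F(clamp) [ 0.4 -0.5  1.4] w0.00
tool delta [-5.7 -7.2 23.5]
```

```bash
python3 -m inch '[[1,-0.003,-0.004,0.004,0,0,0],[1,-0.003,-0.001,0.006,0,0,0],[1,0,0,0.006,0,0,0],[1,0,0,0.006,0,0,0],[1,0,0,0.004,0,0,0],[1,0,0,0.003,0,0,0],[1,0,0,0.002,0,0,0],[1,0,0,0,0,0,0]]'
python3 -c "
from h import *
where((0,-56,74))
from rig import optics;import cv2
for n in ('side','scene'): cv2.imwrite('pics/%s3.png'%n,optics.get_image(n)['img'][:,:,::-1])
a=cv2.imread('pics/side3.png')[90:240,160:360]; cv2.imwrite('pics/side3c.png',cv2.resize(a,None,fx=4,fy=4,interpolation=cv2.INTER_CUBIC))"
```

```text
t: 4.35
ee_pos: [522.9, -105.3, 73.9]
tool_rot: [0.008, 0.995, 0.095, 0.01]
wrist_force: [-0.7, -1.7, 2.8]
width: -0.0
t4.35 local [ -0.3 -55.2  73.9] tool x,z in clamp [ 1.    -0.006  0.019] [ 0.019 -0.017 -1.   ] F(clamp) [-1.  -1.5  2.8] w-0.00
tool delta [ 0.3  0.8 -0.1]
```

View pics/side3c.png

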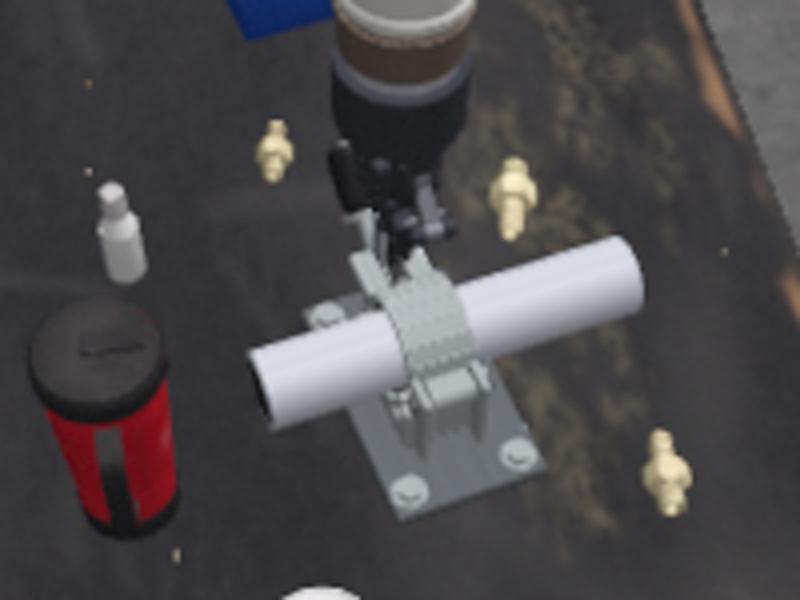

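```bash
python3 -m inch '[[1,0,0,-0.010,0,0,0],[1,0,0,-0.02,0,0,0],[1,0,0,-0.02,0,0,0],[1,0,0,-0.015,0,0,0],[1,0,0,0,0,0,0],[1,0.007,-0.002,0,0,1,0],[1,0.007,-0.002,0,0,0,0],[1,0,0,0,0,0,0]]'
python3 -c "
from h import *
where((14,-52,74))
from rig import optics;import cv2
for n in ('side','scene'): cv2.imwrite('pics/%s4.png'%n,optics.get_image(n)['img'][:,:,::-1])
a=cv2.imread('pics/side4.png')[90:240,160:360]; cv2.imwrite('pics/side4c.png',cv2.resize(a,None,fx=4,fy=4,interpolation=cv2.INTER_CUBIC))"
```

```text
t: 5.12
ee_pos: [533.3, -95.7, 143.0]
tool_rot: [0.004, 0.995, 0.095, 0.018]
wrist_force: [-0.5, 0.1, -1.2]
width: 0.001
t5.12 local [ 11.8 -47.8 143. ] tool x,z in clamp [ 0.999 -0.006  0.035] [ 0.035 -0.012 -0.999] F(clamp) [-0.4  0.2 -1.2] w0.00
tool delta [-0.2  3.4 69.1]
```

View pics/side4c.png

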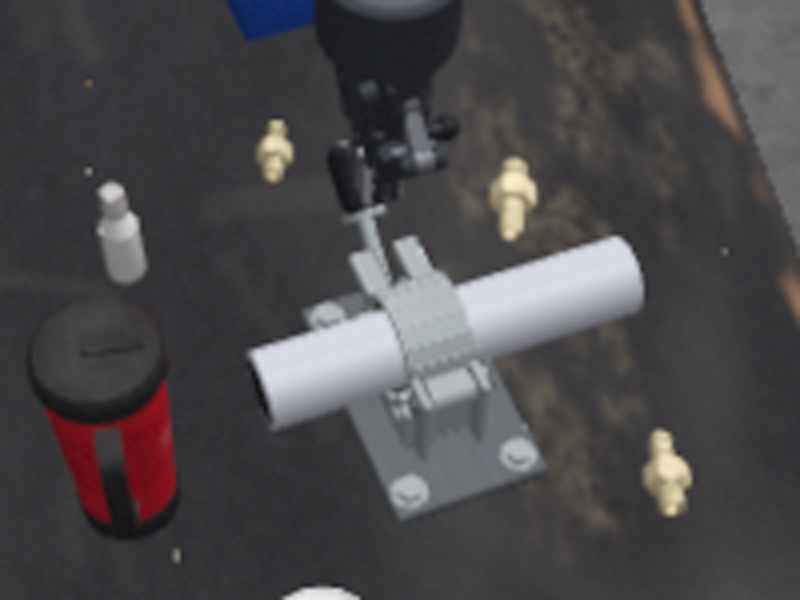

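```bash
python3 -m inch '[[1,0.002,-0.012,0,0,-2,0],[1,0.001,-0.010,0,0,0,0],[1,0,0,0.006,0,0,0],[1,0,0.003,0.008,0,0,0],[1,0,0.006,0.008,0,0,0],[1,0,0.006,0.008,0,0,0],[1,0,0.005,0.009,0,0,0],[1,0,0,0,0,0,0]]'
python3 -c "
from h import *
where((15,-40,105))"
```

```text
t: 5.88
ee_pos: [530.8, -95.5, 94.7]
tool_rot: [0.006, 0.995, 0.095, -0.005]
wrist_force: [-0.8, -0.1, 0.2]
width: -0.001
t5.88 local [  9.3 -47.1  94.7] tool x,z in clamp [ 1.    -0.006 -0.011] [-0.011 -0.01  -1.   ] F(clamp) [-0.8  0.   0.2] w-0.00
tool delta [  5.5  -7.  -10.4]
```

```bash
python3 -c "
from h import *
from rig import optics;import cv2
for n in ('side','scene'): cv2.imwrite('pics/%s5.png'%n,optics.get_image(n)['img'][:,:,::-1])
a=cv2.imread('pics/side5.png')[100:200,210:310]; b=cv2.imread('pics/scene5.png')[155:255,230:330];cv2.imwrite('pics/c5.png',cv2.resize(np.hstack([a,b]),None,fx=4,fy=4,interpolation=cv2.INTER_CUBIC))"
```

```text
(no output)
```

View pics/c5.png

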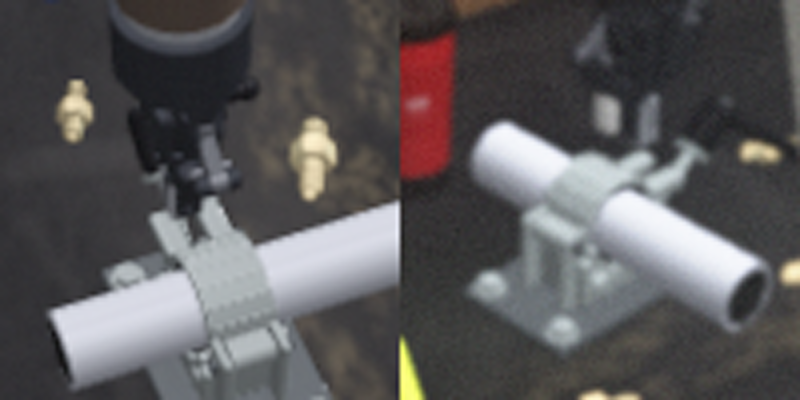

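```bash
python3 -m inch '[[1,0,0,-0.010,0,0,0],[1,0.004,0,-0.008,0,0,0],[1,0.004,0,0,0,0,0],[1,0.001,0,0,0,0,0],[1,0,0,0.003,0,0,0],[1,0,0,0.003,0,0,0],[1,0,0,0.003,0,0,0],[1,0,0,0,0,0,0]]'
python3 -c "
from h import *
where((15,-50,80))
from rig import optics;import cv2
for n in ('side','scene'): cv2.imwrite('pics/%s6.png'%n,optics.get_image(n)['img'][:,:,::-1])
a=cv2.imread('pics/side6.png')[100:200,210:310]; b=cv2.imread('pics/scene6.png')[155:255,230:330];cv2.imwrite('pics/c6.png',cv2.resize(np.hstack([a,b]),None,fx=4,fy=4,interpolation=cv2.INTER_CUBIC))"
```

```text
t: 6.65
ee_pos: [544.2, -93.0, 109.9]
tool_rot: [0.006, 0.995, 0.095, -0.0]
wrist_force: [-0.4, -0.2, -0.6]
width: 0.002
t6.65 local [ 23.  -47.3 109.9] tool x,z in clamp [ 1.    -0.005 -0.002] [-0.002 -0.013 -1.   ] F(clamp) [-0.4 -0.1 -0.6] w0.00
tool delta [-7.9  2.4 29.9]
```

View pics/c6.png

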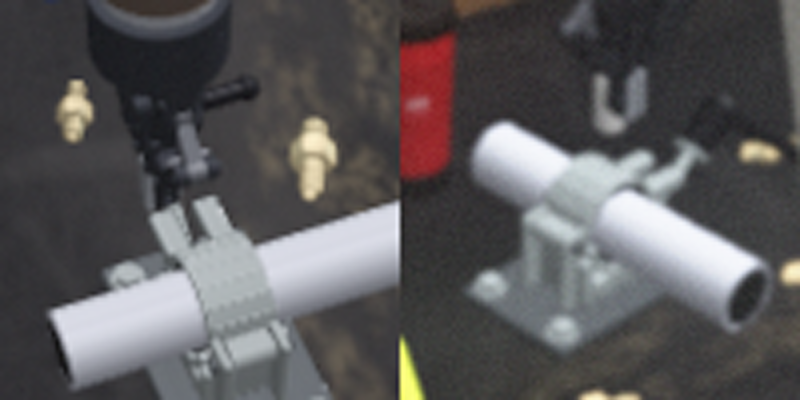

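```bash
python3 -c "
from h import *
P=np.load('pose.npy')
for th in (0,.1,.2,.3,.4,.5,.6):
    c,s=np.cos(th),np.sin(th)
    o=[]
    for x in (14.5,-14.5):
        q=c2w(P,(x,44-111*c+9*s,62+111*s+9*c)); a=proj('side',q);b=proj('scene',q)
        o+=[((a-[210,100])*4).round(),((b-[230,155])*4+[400,0]).round()]
    print(th,*o)
q=c2w(P,(23,-47,110));print((proj('side',q)-[210,100])*4,(proj('scene',q)-[230,155])*4+[400,0])
"
```

```text
0 [161. 209.] [652. 155.] [204. 196.] [682. 171.]
0.1 [161. 199.] [651. 143.] [205. 186.] [681. 159.]
0.2 [163. 191.] [650. 131.] [207. 178.] [680. 147.]
0.3 [164. 184.] [647. 121.] [209. 171.] [677. 136.]
0.4 [167. 179.] [643. 111.] [212. 165.] [673. 126.]
0.5 [170. 175.] [638. 102.] [216. 162.] [668. 117.]
0.6 [174. 173.] [632.  94.] [221. 160.] [663. 109.]
[158.42329457 195.93631889] [626.60126614 114.31159639]
```

```bash
python3 -m inch '[[1,-0.005,0.001,0.006,0,0,0],[1,-0.001,0.001,0.006,0,0,0],[1,0,0,0.006,0,0,0],[1,0,0,0.006,0,0,0],[1,0,0,0.003,0,0,0],[1,0,0,0.002,0,0,0],[1,0,0,0.001,0,0,0],[1,0,0,0,0,0,0]]'
python3 -c "
from h import *
where((15,-50,74))"
```

```text
t: 7.42
ee_pos: [536.6, -97.0, 75.5]
tool_rot: [0.006, 0.995, 0.095, -0.002]
wrist_force: [-0.5, 0.5, -0.3]
width: 0.001
t7.42 local [ 14.7 -49.7  75.5] tool x,z in clamp [ 1.    -0.006 -0.005] [-0.005 -0.012 -1.   ] F(clamp) [-0.4  0.6 -0.3] w0.00
tool delta [0.3 0.3 1.5]
```

```bash
python3 -m inch '[[1,0,0,0.001,0,0,0],[1,0,0,0.001,0,0,0],[1,0,0,0.0015,0,0,0],[1,0,0,0.0015,0,0,0],[1,0,0,0.0015,0,0,0],[1,0,0,0.0015,0,0,0],[1,0,0,0.0015,0,0,0],[1,0,0,0.0015,0,0,0]]'
python3 -c "
from h import *
where((15,-50,74))"
```

```text
t: 8.08
ee_pos: [537.0, -97.0, 73.5]
tool_rot: [0.007, 0.995, 0.095, 0.001]
wrist_force: [-2.7, 0.6, 7.1]
width: -0.001
t8.08 local [ 15.1 -49.8  73.5] tool x,z in clamp [ 1.    -0.006  0.   ] [ 0.    -0.014 -1.   ] F(clamp) [-2.5  1.1  7.1] w-0.00
tool delta [-0.1  0.2 -0.5]
```

```bash
python3 -m inch '[[1,0,0,-0.015,0,0,0],[1,0,0,-0.03,0,0,0],[1,-0.004,0.01,-0.02,0,0,0],[1,-0.004,0.03,0,0,0,0],[1,-0.003,0.03,0,0,0,0],[1,0,0.03,0,0,0,0],[1,0,0.008,0,0,0,0],[1,0,0,0,0,0,0]]'
python3 -c "
from h import *
where((1,-168,94))
from rig import optics;import cv2
for n in ('side','scene','wrist'): cv2.imwrite('pics/%s7.png'%n,optics.get_image(n)['img'][:,:,::-1])
a=cv2.imread('pics/side7.png')[100:200,210:310]; b=cv2.imread('pics/scene7.png')[155:255,230:330];cv2.imwrite('pics/c7.png',cv2.resize(np.hstack([a,b]),None,fx=4,fy=4,interpolation=cv2.INTER_CUBIC))"
```

```text
t: 8.75
ee_pos: [548.8, -207.1, 146.7]
tool_rot: [0.008, 0.995, 0.098, 0.004]
wrist_force: [-1.1, -0.4, 0.7]
width: -0.003
t8.75 local [   5.3 -160.   146.7] tool x,z in clamp [1.    0.    0.006] [ 0.006 -0.017 -1.   ] F(clamp) [-1.2 -0.2  0.7] w-0.00
tool delta [-4.6  7.  52.8]
```

View pics/c7.png

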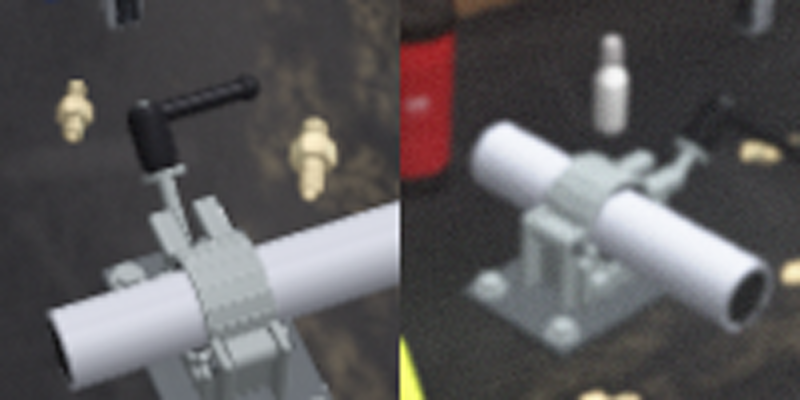

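View pics/wrist7.png

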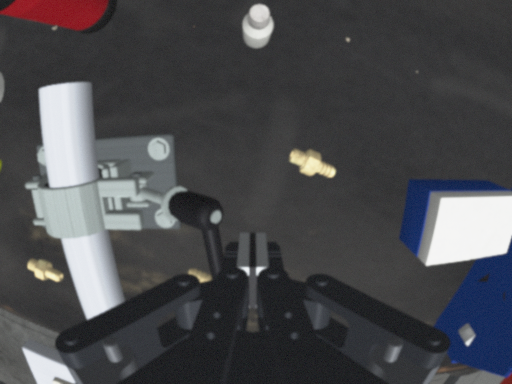

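```bash
python3 -m inch '[[1,-0.003,0.005,0.01,0,0,0],[1,0,0.002,0.014,0,0,0],[1,0,0,0.014,0,0,0],[1,0,0,0.01,0,0,0],[1,0,0,0,0,0,0],[1,0,-0.004,0,0,0,0],[1,0,-0.006,0,0,0,0],[1,0,-0.003,0,0,0,0]]'
python3 -c "
from h import *
where((1,-140,94))"
```

```text
t: 9.57
ee_pos: [541.2, -191.8, 92.6]
tool_rot: [0.006, 0.995, 0.104, 0.0]
wrist_force: [0.3, 0.1, 0.2]
width: -0.001
t9.57 local [   0.8 -143.6   92.6] tool x,z in clamp [ 1.     0.013 -0.   ] [-0.    -0.012 -1.   ] F(clamp) [0.3 0.  0.2] w-0.00
tool delta [ 0.2 -3.6 -1.4]
```

```bash
python3 -m inch '[[1,0,-0.005,0,0,0,0.5],[1,0,-0.005,0,0,0,0],[1,0,-0.005,0,0,0,0],[1,0,-0.005,0,0,0,0],[1,0,-0.005,0,0,0,0],[1,0,-0.005,0,0,0,0],[1,0,-0.005,0,0,0,0],[1,0,-0.005,0,0,0,0]]'
python3 -c "
from h import *
where((1,-75,94))
from rig import optics;import cv2
for n in ('side','scene'): cv2.imwrite('pics/%s8.png'%n,optics.get_image(n)['img'][:,:,::-1])
a=cv2.imread('pics/side8.png')[100:200,210:310]; b=cv2.imread('pics/scene8.png')[155:255,230:330];cv2.imwrite('pics/c8.png',cv2.resize(np.hstack([a,b]),None,fx=4,fy=4,interpolation=cv2.INTER_CUBIC))"
```

```text
t: 10.23
ee_pos: [539.2, -174.6, 107.6]
tool_rot: [0.037, 0.995, 0.092, 0.008]
wrist_force: [-2.5, -7.2, 3.4]
width: -0.003
t10.23 local [   2.2 -126.3  107.6] tool x,z in clamp [ 1.    -0.011  0.009] [ 0.008 -0.075 -0.997] F(clamp) [-3.9 -6.6  3.4] w-0.00
tool delta [ -1.9 -52.2   9.7]
```

View pics/c8.png

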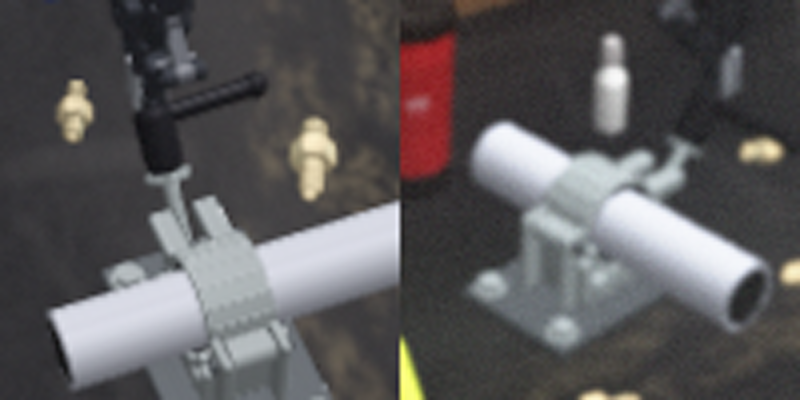

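```bash
python3 -m inch '[[1,0,0.006,0,0,0,0],[1,-0.001,0.006,0.002,2,0,-0.5],[1,0,0,0.006,2,0,0],[1,0,0,0.008,0,0,0],[1,0,0,0.002,0,0,0],[1,0,-0.003,0,0,0,0],[1,0,-0.004,0.001,0.3,0,0],[1,0,-0.004,0.001,0.3,0,0]]'
python3 -c "
from h import *
where((1,-75,90))"
```

```text
t: 11.0
ee_pos: [544.8, -182.5, 96.6]
tool_rot: [0.008, 0.995, 0.095, 0.012]
wrist_force: [-1.5, -9.5, 6.1]
width: 0.001
t11.00 local [   6.1 -135.2   96.6] tool x,z in clamp [ 1.    -0.005  0.022] [ 0.022 -0.017 -1.   ] F(clamp) [-3.4 -9.   6.1] w0.00
tool delta [ -5.6 -60.3   5.5]
```

```bash
python3 -c "
from h import *
from rig import optics;import cv2
for n in ('side','scene','wrist'): cv2.imwrite('pics/%s9.png'%n,optics.get_image(n)['img'][:,:,::-1])
a=cv2.imread('pics/side9.png')[85:185,210:310]; b=cv2.imread('pics/scene9.png')[145:245,280:380];cv2.imwrite('pics/c9.png',cv2.resize(np.hstack([a,b]),None,fx=4,fy=4,interpolation=cv2.INTER_CUBIC))"
```

View pics/c9.png

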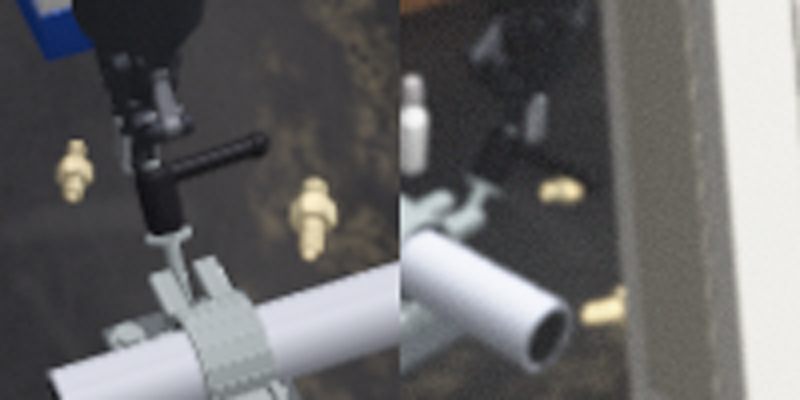

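View pics/wrist9.png

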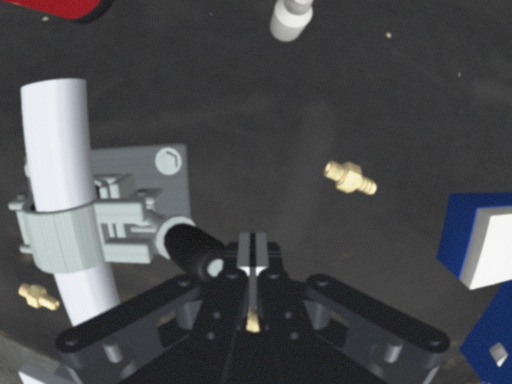

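```bash
python3 -m inch '[[1,-0.001,-0.006,0.003,0.5,0,0],[1,-0.001,-0.006,0.003,0.5,0,0],[1,-0.001,-0.006,0.003,0.5,0,0],[1,0,-0.006,0.003,0.5,0,0],[1,0,-0.006,0.003,0.5,0,0],[1,0,-0.006,0.003,0.5,0,0],[1,0,-0.006,0.003,0.5,0,0],[1,0,-0.006,0.003,0.5,0,0]]'
python3 -c "
from h import *
where((1,-75,90))
from rig import optics;import cv2
for n in ('side','scene','wrist'): cv2.imwrite('pics/%s10.png'%n,optics.get_image(n)['img'][:,:,::-1])
a=cv2.imread('pics/side10.png')[85:185,210:310]; b=cv2.imread('pics/scene10.png')[145:245,280:380];cv2.imwrite('pics/c10.png',cv2.resize(np.hstack([a,b]),None,fx=4,fy=4,interpolation=cv2.INTER_CUBIC))"
```

```text
t: 11.82
ee_pos: [545.9, -179.5, 99.3]
tool_rot: [0.027, 0.996, 0.083, 0.023]
wrist_force: [-5.8, -14.8, 11.2]
width: 0.001
t11.82 local [   7.8 -132.5   99.3] tool x,z in clamp [ 0.999 -0.028  0.041] [ 0.039 -0.059 -0.998] F(clamp) [ -8.5 -13.4  11.2] w0.00
tool delta [ -8.7 -57.7   5.7]
```

View pics/c10.png

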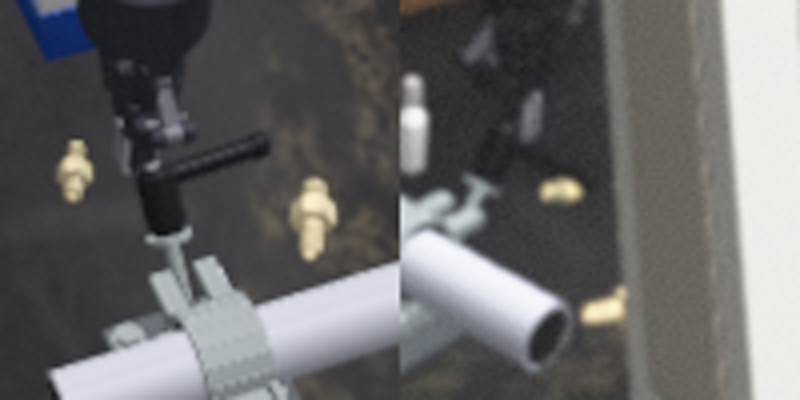

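```bash
python3 -m inch '[[1,-0.002,0.008,-0.001,0,0,0],[1,-0.002,0.008,0,1.5,-1.2,-0.8],[1,-0.001,0.002,0.004,1.5,-1,-0.8],[1,0,0,0.006,0,0,0],[1,0,0,0.006,0,0,0],[1,0,0,0.005,0,0,0],[1,0,0,0.001,0,0,0],[1,0,0,0,0,0,0]]'
python3 -c "
from h import *
where((1,-148,76))"
```

```text
t: 12.63
ee_pos: [543.5, -195.7, 80.1]
tool_rot: [0.004, 0.995, 0.099, 0.003]
wrist_force: [-0.1, -0.9, 0.3]
width: 0.002
t12.63 local [   2.3 -147.9   80.1] tool x,z in clamp [1.    0.002 0.004] [ 0.004 -0.008 -1.   ] F(clamp) [-0.2 -0.8  0.3] w0.00
tool delta [-1.3  0.   4.1]
```

```bash
python3 -m inch '[[1,-0.001,-0.002,0.003,0,0,0],[1,0,-0.006,0.001,0,0,0],[1,0,-0.006,0.001,0,0,0],[1,0,-0.006,0.001,0,0,0],[1,0,-0.006,0.001,0,0,0],[1,0,-0.006,0.001,0,0,0],[1,0,-0.006,0.001,0,0,0],[1,0,-0.006,0.001,0,0,0]]'
python3 -c "
from h import *
where((1,-90,80))
from rig import optics;import cv2
for n in ('side','scene','wrist'): cv2.imwrite('pics/%s11.png'%n,optics.get_image(n)['img'][:,:,::-1])
a=cv2.imread('pics/side11.png')[85:185,210:310]; b=cv2.imread('pics/scene11.png')[145:245,280:380];cv2.imwrite('pics/c11.png',cv2.resize(np.hstack([a,b]),None,fx=4,fy=4,interpolation=cv2.INTER_CUBIC))"
```

```text
t: 13.3
ee_pos: [541.2, -169.7, 82.1]
tool_rot: [0.028, 0.995, 0.093, 0.011]
wrist_force: [-1.3, -6.9, 8.8]
width: -0.003
t13.30 local [   5.1 -121.9   82.1] tool x,z in clamp [ 1.    -0.009  0.017] [ 0.017 -0.058 -0.998] F(clamp) [-2.6 -6.5  8.8] w-0.00
tool delta [ -4.4 -32.    0.2]
```

View pics/c11.png

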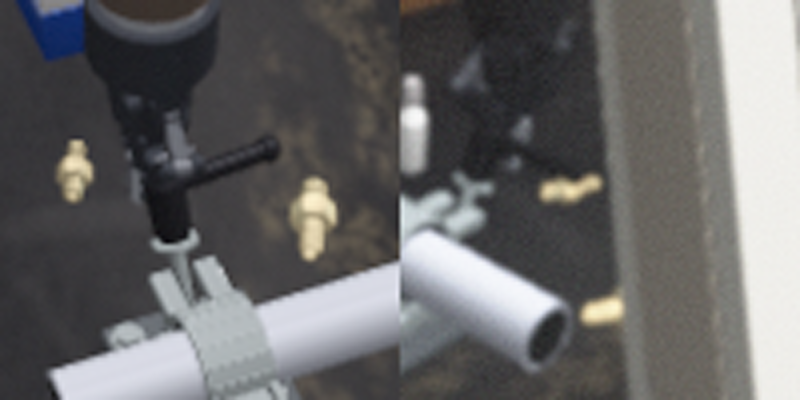

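```bash
python3 -m inch '[[1,0,0.010,0,0,0,0],[1,-0.001,0.012,0,1.5,0,0],[1,-0.001,0.006,-0.006,1.5,-1,-5],[1,0,0.004,-0.006,0,0,-7],[1,0,0,0,0,0,-7],[1,0,0,0,0,0,-7],[1,0,0,0,0,0,-7],[1,0,0,0,0,0,-7]]'
python3 -c "
from h import *
s=where((1,-160,85));print(s['joint_pos'])"
```

```text
t: 14.12
ee_pos: [549.0, -199.3, 100.4]
tool_rot: [0.004, 0.898, 0.44, 0.004]
wrist_force: [-0.4, -0.1, -0.0]
width: -0.001
t14.12 local [   7.  -152.5  100.4] tool x,z in clamp [0.755 0.655 0.004] [ 0.009 -0.005 -1.   ] F(clamp) [-0.4  0.  -0. ] w-0.00
tool delta [-9.6  1.6 15.4]
[-3.48491271e-01  4.81654383e-01  4.76236422e-03  1.08359662e+00
  5.69620200e-04  1.88285395e+00]
```

```bash
python3 -m inch '[[1,0,0,0,0,0,-7],[1,0,0,0,0,0,-7],[1,0,0,0,0,0,-7],[1,0,0,0,0,0,-7],[1,0,0,0,0,0,-7],[1,0,0,0,0,0,-7],[1,0,0,0,0,0,-4],[1,0,0,0,0,0,0]]'
python3 -c "
from h import *
s=where((1,-155,80));print(s['joint_pos'][5])"
```

```text
t: 14.78
ee_pos: [547.7, -196.1, 99.5]
tool_rot: [0.003, 0.646, 0.764, 0.002]
wrist_force: [0.6, 0.2, -0.4]
width: 0.001
t14.78 local [   6.4 -149.1   99.5] tool x,z in clamp [ 0.029  1.    -0.002] [ 0.008 -0.002 -1.   ] F(clamp) [ 0.6  0.1 -0.4] w0.00
tool delta [-6.  -5.4 19.4]
1.0590393653025292
```

```bash
python3 -m inch '[[1,0,-0.004,0.006,0,0,0],[1,0,-0.001,0.006,0,0,0],[1,0,0,0.005,0,0,0],[1,0,0,0.001,0,0,0],[1,0.004,0,0,0,0,0],[1,0.006,0,0.001,0,0,0],[1,0.006,0,0.001,0,0,0],[1,0.006,0,0.001,0,0,0]]'
python3 -c "
from h import *
s=where((1,-85,80));print(s['joint_pos'])"
```

```text
t: 15.45
ee_pos: [537.8, -173.7, 75.2]
tool_rot: [0.002, 0.649, 0.761, 0.002]
wrist_force: [-0.2, -0.3, -0.4]
width: 0.001
t15.45 local [   1.  -125.1   75.2] tool x,z in clamp [ 0.037  0.999 -0.001] [ 0.006 -0.001 -1.   ] F(clamp) [-0.2 -0.3 -0.4] w0.00
tool delta [40.1 -1.4 -4.9]
[-0.31343353  0.47520041 -0.0793038   1.01022631  0.00200616  1.09889785]
```

```bash
python3 -m inch '[[1,0.006,0,0,0,0,0],[1,0.006,0,0,0,0,0],[1,0.006,0,0,0,0,0],[1,0.006,0,0,0,0,0],[1,0.006,0,0,0,0,0],[1,0.006,0,0,0,0,0],[1,0.006,0,0,0,0,0],[1,0.004,0,0,0,0,0]]'
python3 -c "
from h import *
where((1,-80,84))
from rig import optics;import cv2
for n in ('side','scene','wrist'): cv2.imwrite('pics/%s12.png'%n,optics.get_image(n)['img'][:,:,::-1])
a=cv2.imread('pics/side12.png')[85:185,210:310]; b=cv2.imread('pics/scene12.png')[145:245,280:380];cv2.imwrite('pics/c12.png',cv2.resize(np.hstack([a,b]),None,fx=4,fy=4,interpolation=cv2.INTER_CUBIC))"
```

```text
t: 16.12
ee_pos: [532.1, -124.9, 77.7]
tool_rot: [0.007, 0.649, 0.761, 0.002]
wrist_force: [0.3, -3.7, 1.7]
width: -0.0
t16.12 local [  4.9 -76.2  77.7] tool x,z in clamp [ 0.037  0.999 -0.008] [ 0.011 -0.009 -1.   ] F(clamp) [-0.4 -3.7  1.7] w-0.00
tool delta [-4.  -3.7 -6.3]
```

View pics/c12.png

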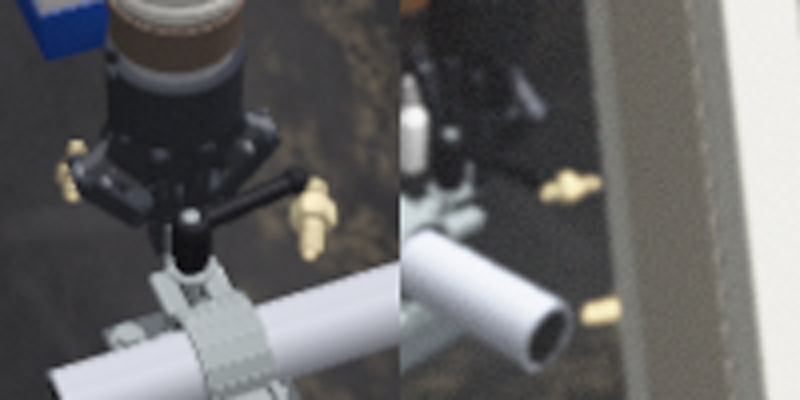

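```bash
python3 -m inch '[[1,0.002,-0.001,-0.001,0,0,0],[1,0.002,-0.001,-0.001,0,0,0],[1,0.002,0,-0.001,0,0,0],[1,0.002,0,0,0,0,0],[1,0.002,0,0,0,0,0],[1,0.002,0,0,0,0,0],[1,0.002,0,0,0,0,0],[1,0.002,0,0,0,0,0]]'
python3 -c "
from h import *
where((1,-80,84))
from rig import optics;import cv2
for n in ('side','scene','wrist'): cv2.imwrite('pics/%s13.png'%n,optics.get_image(n)['img'][:,:,::-1])
a=cv2.imread('pics/side13.png')[85:185,210:310]; b=cv2.imread('pics/scene13.png')[145:245,280:380];cv2.imwrite('pics/c13.png',cv2.resize(np.hstack([a,b]),None,fx=4,fy=4,interpolation=cv2.INTER_CUBIC))"
```

```text
t: 16.93
ee_pos: [531.2, -124.2, 79.2]
tool_rot: [0.018, 0.653, 0.757, -0.007]
wrist_force: [0.3, -7.2, 0.2]
width: 0.002
t16.93 local [  4.1 -75.3  79.2] tool x,z in clamp [ 0.049  0.998 -0.036] [ 0.011 -0.037 -0.999] F(clamp) [-1.1 -7.1  0.2] w0.00
tool delta [-5.  -2.8 -4.7]
```

View pics/c13.png

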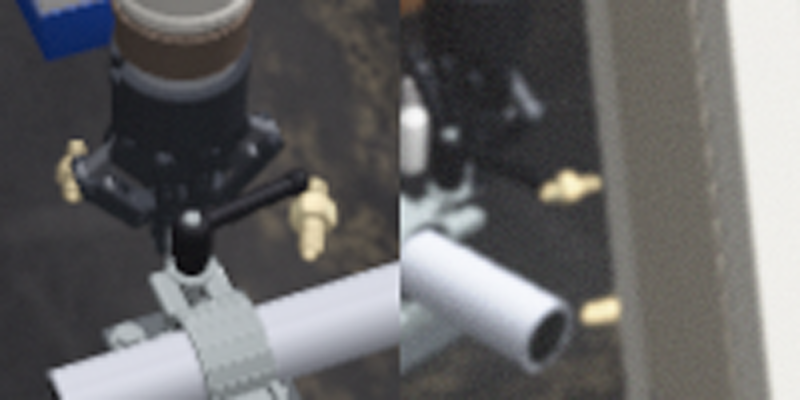

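View pics/wrist13.png

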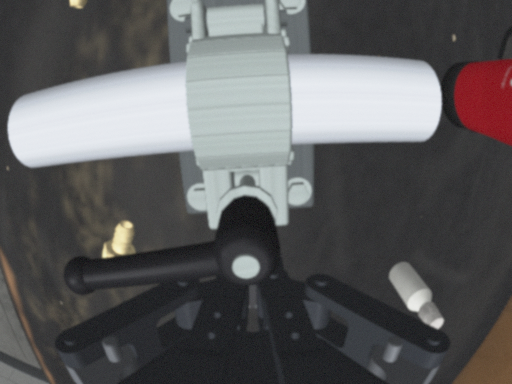

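```bash
python3 -c "
from h import *
import h
P=np.load('pose.npy')
h.OFF={'side':(210,85),'scene':(280,145)}
def loc(w):
    d=w-np.array([P[0],P[1],0]); c,s=np.cos(P[2]),np.sin(P[2]); return np.array([c*d[0]+s*d[1],-s*d[0]+c*d[1],d[2]])
print('top',loc(tri([('side',190,215),('scene',50,133)])))
print('tip',loc(tri([('side',297,180),('scene',138,178)])))
print('flange',loc(tri([('side',190,272),('scene',45,185)])))
for z in (74,90,113,120,135,140):
  q=c2w(P,(0,-52,z)); print(z,(proj('side',q)-[210,85])*4,(proj('scene',q)-[280,145])*4+[400,0])
"
```

```text
top [  3.44946062 -48.28735302 137.49748243]
tip [-69.02373878 -58.01861028 128.8137515 ]
flange [  4.88983962 -44.33082279  93.37766294]
74 [191.18513492 276.823153  ] [452.91257974 207.1231162 ]
90 [191.32018652 260.31666327] [453.89957159 188.14215785]
113 [191.52058451 235.82330355] [455.34104663 160.42097852]
120 [191.58309715 228.18278485] [455.78516514 151.88008234]
135 [191.7195351  211.50685117] [456.7455052  133.41166754]
140 [191.7657838  205.85416945] [457.06827141 127.20451196]
```

```bash
python3 -m inch '[[1,-0.008,0,-0.004,0,1,0],[1,-0.008,-0.006,-0.006,0,1,-3],[1,0,-0.016,-0.006,0,0,0],[1,0,-0.016,-0.004,0,0,0],[1,0,-0.014,-0.002,0,0,0],[1,0,-0.004,0,0,0,0],[1,0,0,0,0,0,0],[1,0,0,0,0,0,0]]'
python3 -c "
from h import *
where((-62,-85,104))
from rig import optics;import cv2
for n in ('side','scene','wrist'): cv2.imwrite('pics/%s14.png'%n,optics.get_image(n)['img'][:,:,::-1])
a=cv2.imread('pics/side14.png')[85:185,210:310]; b=cv2.imread('pics/scene14.png')[145:245,280:380];cv2.imwrite('pics/c14.png',cv2.resize(np.hstack([a,b]),None,fx=4,fy=4,interpolation=cv2.INTER_CUBIC))"
```

```text
t: 17.75
ee_pos: [475.3, -151.4, 100.6]
tool_rot: [-0.002, 0.633, 0.774, 0.009]
wrist_force: [0.7, 0.4, -0.5]
width: 0.004
t17.75 local [-55.9 -91.2 100.6] tool x,z in clamp [-0.004  1.     0.014] [ 0.011  0.014 -1.   ] F(clamp) [ 0.7  0.2 -0.5] w0.00
tool delta [ 6.2 -6.  -3.3]
```

View pics/c14.png

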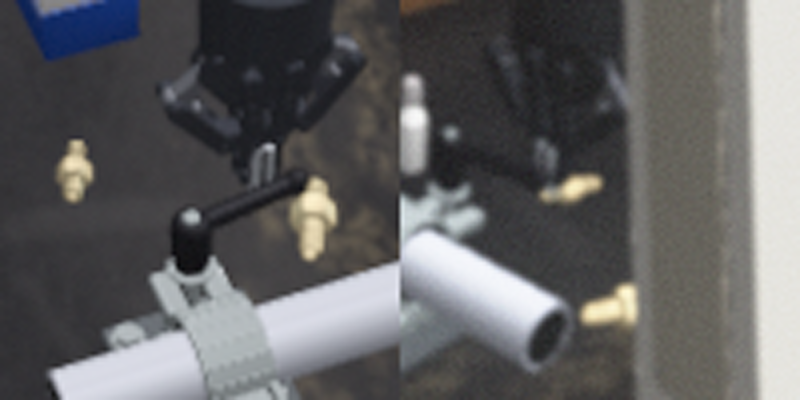

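View pics/wrist14.png

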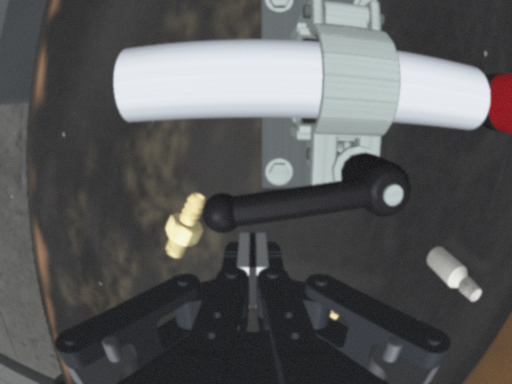

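```bash
python3 -m inch '[[1,0.002,-0.003,-0.001,0,0,0],[1,0.004,-0.002,0,0,0,0],[1,0.003,0,0,0,0,0],[1,0.002,0,0,0,0,0],[1,0.002,0,0,0,0,0],[1,0.002,0,0,0,0,0],[1,0.002,0,0,0,0,0],[1,0.002,0,0,0,0,0]]'
python3 -c "
from h import *
where((-62,-70,102))"
```

```text
t: 18.57
ee_pos: [467.8, -133.0, 101.2]
tool_rot: [-0.0, 0.632, 0.775, 0.006]
wrist_force: [-0.2, -4.3, -1.1]
width: 0.002
t18.57 local [-59.8 -71.7 101.2] tool x,z in clamp [-0.007  1.     0.009] [ 0.009  0.009 -1.   ] F(clamp) [-1.  -4.2 -1.1] w0.00
tool delta [ 1.7 -2.2 -0.8]
```

```bash
cat >> h.py <<'E'
HUB=np.array([2.,-52.])
def lev(b=17.5,r=63,dphi=0.0,z=102):
    from rig import readout
    s=readout.sense(); P=np.load("pose.npy"); q=s["tool_rot"]; M=R.from_quat([q[1],q[2],q[3],q[0]]).as_matrix()
    A=R.from_euler('z',P[2]).as_matrix(); l=A.T@(np.array(s["ee_pos"])-[P[0],P[1],0]); F=A.T@np.array(s["wrist_force"])
    d=l[:2]-HUB; D=np.hypot(*d); rr=np.sqrt(D*D-b*b); ang=np.arctan2(d[1],-d[0]); phi=ang+np.arctan2(b,rr)
    t=np.array([np.sin(phi),np.cos(phi)]); o=np.array([-np.cos(phi),np.sin(phi)])
    T=A.T@M; tx=T[:,0]; yawphi=np.arctan2(tx[0],tx[1])
    f=lambda p:HUB+r*np.array([-np.cos(p),np.sin(p)])-b*np.array([np.sin(p),np.cos(p)])
    tgt=np.array([*f(phi+dphi),z])
    mom=d[0]*(-F[1])-d[1]*(-F[0])  # moment about hub z (ccw +) of force on lever, Nmm
    print("t%.2f phi %.3f r %.1f z %.1f toolphi %.3f | Ftan %.1f Frad %.1f Fz %.1f  torqueCW %.3f Nm | tilt %s j6 %.2f"%(s["t"],phi,rr,l[2],yawphi,-F[:2]@t,-F[:2]@o,F[2],-mom/1000,T[:,2].round(3),s["joint_pos"][5]))
    print("tool delta to phi+%.2f:"%dphi,(T.T@(tgt-l)).round(1),"turn az %.1f deg"%np.degrees(phi+dphi-yawphi))
E
python3 -m inch '[[1,0.006,-0.001,0,0,0,5.5],[1,0.006,-0.002,0,0,0,5.5],[1,0.006,-0.002,0,0,0,5.5],[1,0.006,-0.002,0,0,0,5.5],[1,0.006,-0.002,0,0,0,5.5],[1,0.006,-0.002,0,0,0,5.5],[1,0.006,-0.002,0,0,0,5.5],[1,0,0,0,0,0,0]]'
python3 -c "
from h import *
lev(dphi=.4)"
```

```text
t: 19.23
ee_pos: [457.2, -91.5, 99.6]
tool_rot: [-0.001, 0.862, 0.508, 0.003]
wrist_force: [-0.5, -1.6, -1.3]
width: 0.001
t19.23 phi 0.605 r 65.9 z 99.6 toolphi 0.702 | Ftan 1.7 Frad 0.2 Fz -1.3  torqueCW 0.113 Nm | tilt [ 0.005  0.003 -1.   ] j6 1.88
tool delta to phi+0.40: [25.9 -1.5 -2.3] turn az 17.4 deg
```

```bash
python3 -m inch '[[1,0.006,0,-0.002,0,0,4],[1,0.006,-0.001,-0.002,0,0,5],[1,0.006,-0.001,0,0,0,5],[1,0.006,-0.001,0,0,0,5],[1,0.006,-0.001,0,0,0,5],[1,0.006,-0.001,0,0,0,5],[1,0.006,-0.001,0,0,0,5],[1,0.002,0,0,0,0,0]]'
python3 -c "
from h import *
lev(dphi=.4)
from rig import optics;import cv2
for n in ('side','scene','wrist'): cv2.imwrite('pics/%s15.png'%n,optics.get_image(n)['img'][:,:,::-1])
a=cv2.imread('pics/side15.png')[85:185,210:310]; b=cv2.imread('pics/scene15.png')[145:245,280:380];cv2.imwrite('pics/c15.png',cv2.resize(np.hstack([a,b]),None,fx=4,fy=4,interpolation=cv2.INTER_CUBIC))"
```

```text
t: 19.9
ee_pos: [472.4, -55.9, 99.0]
tool_rot: [-0.004, 0.973, 0.229, -0.009]
wrist_force: [-2.9, -2.7, 0.3]
width: -0.002
t19.90 phi 1.172 r 67.2 z 99.0 toolphi 1.305 | Ftan 3.9 Frad 0.6 Fz 0.3  torqueCW 0.272 Nm | tilt [-0.019  0.007 -1.   ] j6 2.56
tool delta to phi+0.40: [25.9 -1.2 -3.4] turn az 15.3 deg
```

View pics/c15.png

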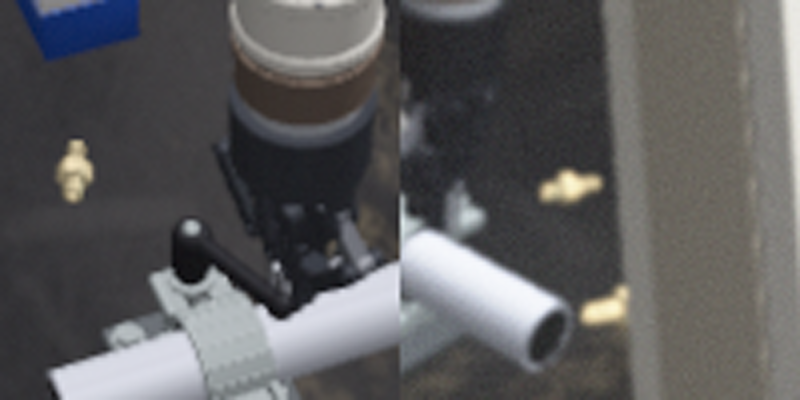

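View pics/wrist15.png

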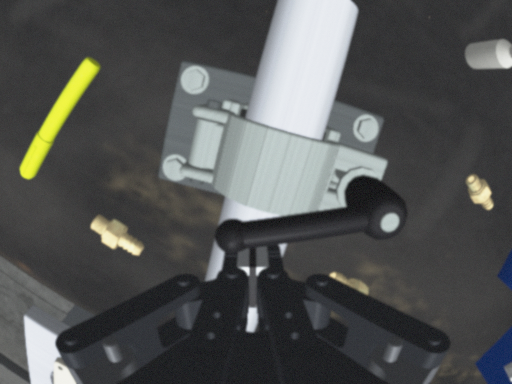

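```bash
python3 -m inch '[[1,0,0.001,-0.003,0,0,0],[1,0.003,0.001,-0.003,0,-1,0],[1,0.006,0,-0.001,0,0,2],[1,0.006,0,-0.001,0,0,3],[1,0.006,0,-0.001,0,0,4],[1,0.006,0,-0.001,0,0,4],[1,0.004,0,0,0,0,4],[1,0.002,0,0,0,0,0]]'
python3 -c "
from h import *
lev(dphi=.3,z=103)"
```

```text
t: 20.72
ee_pos: [496.1, -45.8, 106.5]
tool_rot: [-0.003, 0.996, 0.083, -0.026]
wrist_force: [-3.5, -0.0, -0.2]
width: -0.0
t20.72 phi 1.578 r 60.3 z 106.5 toolphi 1.601 | Ftan 3.4 Frad -0.6 Fz -0.2  torqueCW 0.196 Nm | tilt [-0.051  0.011 -0.999] j6 2.89
tool delta to phi+0.30: [19.4 -5.5  2.6] turn az 15.9 deg
```

```bash
python3 -m inch '[[1,0.004,-0.002,0.001,0,1,1],[1,0.004,-0.001,0.001,0,1,1],[1,0.004,-0.001,0,0,1,1],[1,0.004,0,0,0,0,1],[1,0.004,0,0,0,0,0],[1,0.004,0,0,0,0,0],[1,0.002,0,0,0,0,0],[1,0.002,0,0,0,0,0]]'
python3 -c "
from h import *
lev(dphi=.3,z=103)
from rig import optics;import cv2
for n in ('side','scene','wrist'): cv2.imwrite('pics/%s16.png'%n,optics.get_image(n)['img'][:,:,::-1])
a=cv2.imread('pics/side16.png')[85:185,210:310]; b=cv2.imread('pics/scene16.png')[145:245,230:330];cv2.imwrite('pics/c16.png',cv2.resize(np.hstack([a,b]),None,fx=4,fy=4,interpolation=cv2.INTER_CUBIC))"
```

```text
t: 21.38
ee_pos: [519.2, -40.4, 102.9]
tool_rot: [-0.003, 0.999, 0.047, -0.003]
wrist_force: [-7.1, -2.5, 2.4]
width: 0.003
t21.38 phi 1.967 r 59.1 z 102.9 toolphi 1.672 | Ftan 6.5 Frad 3.8 Fz 2.4  torqueCW 0.448 Nm | tilt [-0.005  0.006 -1.   ] j6 2.97
tool delta to phi+0.30: [20.4 -0.4 -0.2] turn az 34.1 deg
```

View pics/c16.png

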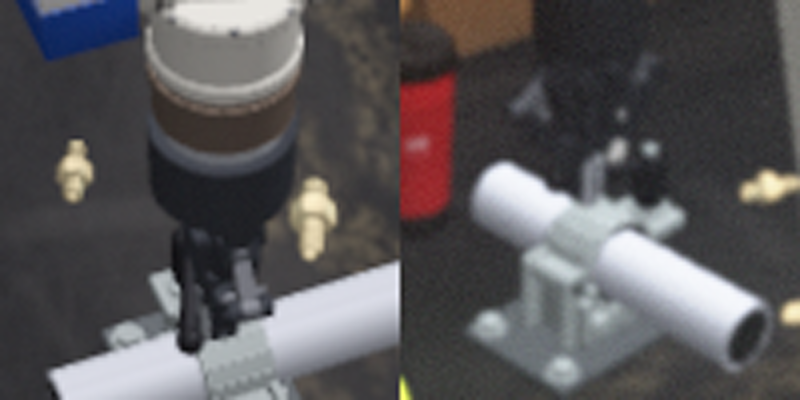

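View pics/wrist16.png

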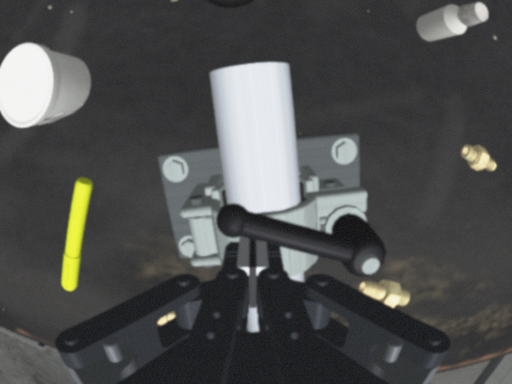

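```bash
python3 -m inch '[[1,0.002,0.0003,0,0,0,0],[1,0.002,0.0003,0,0,0,0],[1,0.002,0.0003,0,0,0,0],[1,0.002,0.0003,0,0,0,0],[1,0.002,0.0003,0,0,0,0],[1,0.002,0.0003,0,0,0,0],[1,0.002,0.0003,0,0,0,0],[1,0.002,0.0003,0,0,0,0]]'
python3 -c "
from h import *
lev(dphi=.3,z=103)"
```

```text
t: 22.2
ee_pos: [525.1, -41.3, 102.7]
tool_rot: [-0.003, 0.999, 0.048, -0.015]
wrist_force: [-8.8, -1.4, 4.7]
width: -0.004
t22.20 phi 2.070 r 57.8 z 102.7 toolphi 1.671 | Ftan 7.9 Frad 3.9 Fz 4.7  torqueCW 0.528 Nm | tilt [-0.029  0.011 -1.   ] j6 2.97
tool delta to phi+0.30: [20.8  0.6 -0.9] turn az 40.1 deg
```

```bash
python3 -m inch '[[1,0.002,0.0006,-0.0005,0,0.5,0],[1,0.002,0.0006,-0.0005,0,0.5,0],[1,0.002,0.0006,-0.0005,0,0.5,0],[1,0.002,0.0006,-0.0005,0,0.5,0],[1,0.002,0.0006,0,0,0.5,0],[1,0.002,0.0006,0,0,0.5,0],[1,0.002,0.0006,0,0,0.5,0],[1,0.002,0.0006,0,0,0.5,0]]'
python3 -c "
from h import *
lev(dphi=.3,z=103)
from rig import optics;import cv2
for n in ('side','scene','wrist'): cv2.imwrite('pics/%s17.png'%n,optics.get_image(n)['img'][:,:,::-1])
a=cv2.imread('pics/side17.png')[85:185,210:310]; b=cv2.imread('pics/scene17.png')[145:245,230:330];cv2.imwrite('pics/c17.png',cv2.resize(np.hstack([a,b]),None,fx=4,fy=4,interpolation=cv2.INTER_CUBIC))"
```

```text
t: 22.87
ee_pos: [526.6, -41.6, 102.3]
tool_rot: [-0.009, 0.999, 0.049, 0.004]
wrist_force: [-8.7, -0.7, 5.0]
width: 0.002
t22.87 phi 2.095 r 57.6 z 102.3 toolphi 1.668 | Ftan 8.0 Frad 3.5 Fz 5.0  torqueCW 0.524 Nm | tilt [ 0.01   0.018 -1.   ] j6 2.95
tool delta to phi+0.30: [20.9  0.9 -0.6] turn az 41.6 deg
```

View pics/c17.png

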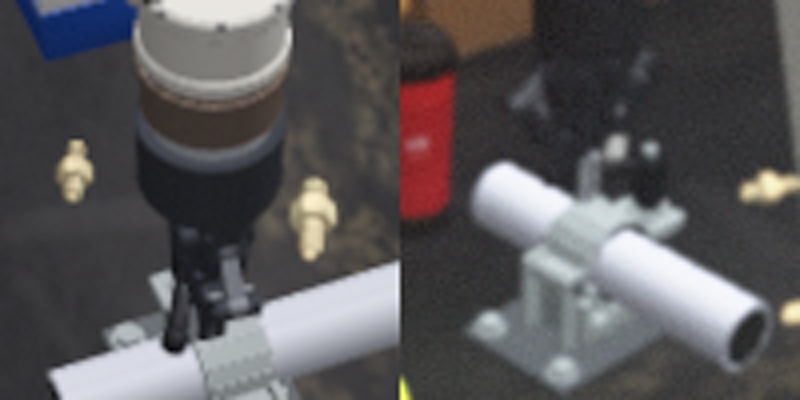

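View pics/wrist17.png

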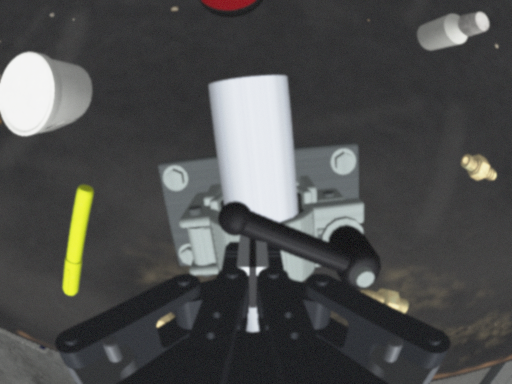

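```bash
python3 -m inch '[[1,0.0026,0.0008,0,0,0,0],[1,0.0026,0.0008,0,0,0,0],[1,0.0026,0.0008,0,0,0,0],[1,0.0026,0.0008,0,0,0,0],[1,0.0026,0.0008,0,0,0,0],[1,0.0026,0.0008,0,0,0,0],[1,0.0026,0.0008,0,0,0,0],[1,0.0026,0.0008,0,0,0,0]]'
python3 -c "
from h import *
lev(dphi=.3,z=103)"
```

```text
t: 23.68
ee_pos: [529.9, -42.3, 102.1]
tool_rot: [-0.014, 0.998, 0.051, -0.016]
wrist_force: [-10.9, -0.0, 6.6]
width: 0.0
t23.68 phi 2.154 r 57.1 z 102.1 toolphi 1.665 | Ftan 10.1 Frad 4.1 Fz 6.6  torqueCW 0.646 Nm | tilt [-0.027  0.033 -0.999] j6 2.95
tool delta to phi+0.30: [21.   1.8 -1.5] turn az 45.2 deg
```

```bash
python3 -m inch '[[1,0.002,0.0006,-0.001,-0.5,0.5,0],[1,0.002,0.0006,-0.0015,-0.5,0.5,0],[1,0.002,0.0006,-0.0015,-0.3,0.5,0],[1,0.002,0.0006,-0.0015,0,0,0],[1,0.002,0.0006,-0.0015,0,0,0],[1,0.002,0.0006,-0.001,0,0,0],[1,0.002,0.0006,-0.0005,0,0,0],[1,0.002,0.0006,-0.0005,0,0,0]]'
python3 -c "
from h import *
lev(dphi=.3,z=103)"
```

```text
t: 24.35
ee_pos: [530.5, -41.2, 103.9]
tool_rot: [-0.009, 0.998, 0.053, -0.021]
wrist_force: [-8.6, -1.0, 3.4]
width: -0.001
t24.35 phi 2.157 r 58.2 z 103.9 toolphi 1.661 | Ftan 7.6 Frad 4.2 Fz 3.4  torqueCW 0.514 Nm | tilt [-0.039  0.024 -0.999] j6 2.95
tool delta to phi+0.30: [20.5  2.9 -0. ] turn az 45.7 deg
```

```bash
python3 -m inch '[[1,0.0028,0.0009,0.0003,0,0.3,0],[1,0.0030,0.001,0.0003,0,0.3,0],[1,0.0030,0.001,0.0003,0,0.3,0],[1,0.0030,0.001,0,0,0.3,0],[1,0.0030,0.001,0,0,0.3,0],[1,0.0030,0.001,0,0,0.3,0],[1,0.0030,0.001,0,0,0.3,0],[1,0.0030,0.001,0,0,0.3,0]]'
python3 -c "
from h import *
lev(dphi=.3,z=103)
from rig import optics;import cv2
for n in ('side','scene','wrist'): cv2.imwrite('pics/%s18.png'%n,optics.get_image(n)['img'][:,:,::-1])"
```

```text
t: 25.02
ee_pos: [533.7, -41.4, 102.6]
tool_rot: [-0.017, 0.998, 0.054, -0.023]
wrist_force: [-12.5, -0.5, 8.0]
width: 0.003
t25.02 phi 2.207 r 58.5 z 102.6 toolphi 1.657 | Ftan 11.1 Frad 5.8 Fz 8.0  torqueCW 0.749 Nm | tilt [-0.04   0.04  -0.998] j6 2.94
tool delta to phi+0.30: [20.1  4.2 -1.5] turn az 48.7 deg
```

View pics/wrist18.png

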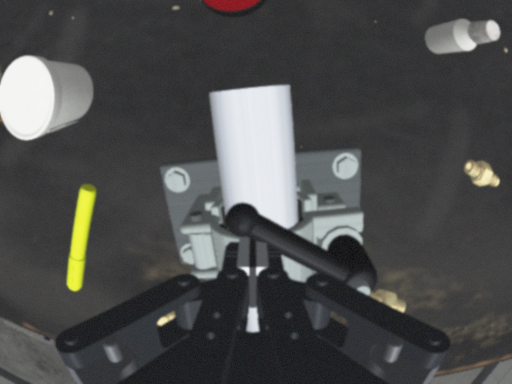

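```bash
python3 -m inch '[[1,0.0028,0.0009,-0.0003,0,0.3,0],[1,0.0031,0.001,-0.0003,0,0.3,0],[1,0.0031,0.001,-0.0003,0,0.3,0],[1,0.0031,0.001,0,0,0.3,0],[1,0.0031,0.001,0,0,0.3,0],[1,0.0031,0.001,0,0,0.3,0],[1,0.0031,0.001,0,0,0.3,0],[1,0.0031,0.001,0,0,0.3,0]]'
python3 -c "
from h import *
lev(dphi=.3,z=103)"
```

```text
t: 25.83
ee_pos: [534.2, -41.4, 102.7]
tool_rot: [-0.025, 0.998, 0.055, -0.027]
wrist_force: [-12.3, 0.5, 7.7]
width: 0.002
t25.83 phi 2.216 r 58.5 z 102.7 toolphi 1.655 | Ftan 11.3 Frad 4.9 Fz 7.7  torqueCW 0.748 Nm | tilt [-0.047  0.056 -0.997] j6 2.93
tool delta to phi+0.30: [20.   4.5 -1.5] turn az 49.3 deg
```

```bash
python3 -m inch '[[1,-0.006,-0.002,0,0,0,0],[1,-0.008,-0.003,-0.004,1,1,0],[1,0,0,-0.015,1.5,1.5,0],[1,0,0,-0.025,0,0,0],[1,0,0,-0.025,0,0,0],[1,-0.01,0,-0.02,0,0,0],[1,-0.02,0,0,0,0,0],[1,-0.02,0,0,0,0,0]]'
python3 -c "
from h import *
lev(dphi=0,z=103)
from rig import optics;import cv2
for n in ('side','scene','wrist'): cv2.imwrite('pics/%s19.png'%n,optics.get_image(n)['img'][:,:,::-1])
a=cv2.imread('pics/side19.png')[85:185,210:310]; b=cv2.imread('pics/scene19.png')[145:245,230:330];cv2.imwrite('pics/c19.png',cv2.resize(np.hstack([a,b]),None,fx=4,fy=4,interpolation=cv2.INTER_CUBIC))"
```

```text
t: 26.5
ee_pos: [486.7, -48.9, 200.1]
tool_rot: [-0.051, 0.997, 0.059, 0.01]
wrist_force: [-0.3, -0.2, -1.2]
width: -0.004
t26.50 phi 1.418 r 62.6 z 200.1 toolphi 1.650 | Ftan 0.3 Frad 0.1 Fz -1.2  torqueCW 0.021 Nm | tilt [ 0.034  0.098 -0.995] j6 2.86
tool delta to phi+0.00: [-2.6  9.3 96.6] turn az -13.3 deg
```

View pics/c19.png

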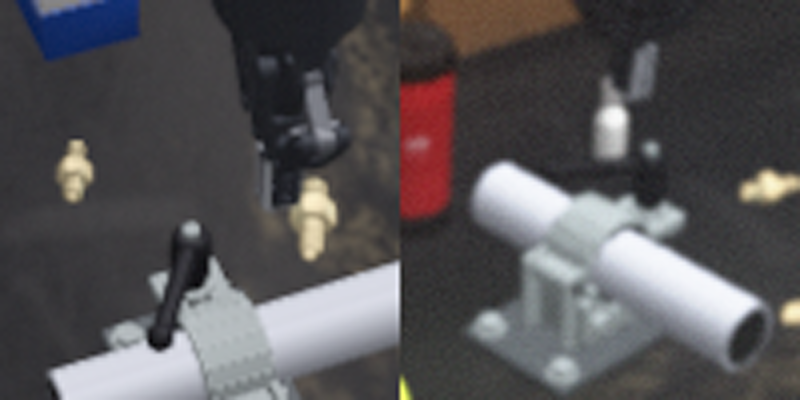

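View pics/wrist19.png

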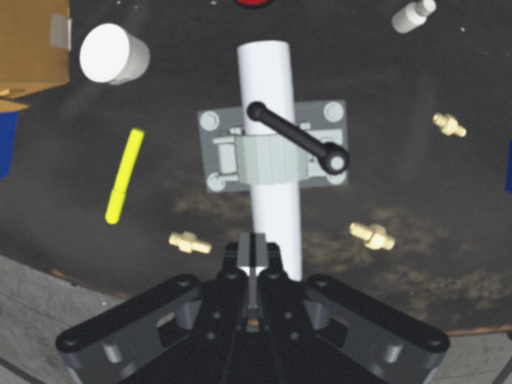

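```bash
python3 -m inch '[[1,0,0,0,-1.5,-1,-7],[1,0,0,0,-1.5,-1,-7],[1,0,0,0,0,0,-7],[1,0,0,0,0,0,-7],[1,0,0,0,0,0,-7],[1,0,0,0,0,0,-7],[1,0,0,0,0,0,-7],[1,0,0,0,0,0,-7]]'
python3 -c "
from h import *
where((12,17,150))"
```

```text
t: 27.32
ee_pos: [500.9, -46.0, 199.8]
tool_rot: [-0.017, 0.848, 0.529, 0.016]
wrist_force: [-0.2, -0.1, 1.0]
width: 0.0
t27.32 local [-10.3   7.3 199.8] tool x,z in clamp [0.605 0.795 0.044] [ 0.017  0.043 -0.999] F(clamp) [-0.2 -0.   1. ] w0.00
tool delta [19.  12.5 50.6]
```

```bash
python3 -m inch '[[1,0.008,0.005,0.010,0,-1.2,0],[1,0.008,0.005,0.015,0,-1.2,0],[1,0.002,0.001,0.015,0,0,0],[1,0,0,0.008,0,0,0],[1,0,0,0,0,0,0],[1,0,0,0,0,0,0],[1,0,0,0,0,0,0],[1,0,0,0,0,0,0]]'
python3 -c "
from h import *
where((12,17,103))
from rig import optics;import cv2
for n in ('wrist',): cv2.imwrite('pics/%s20.png'%n,optics.get_image(n)['img'][:,:,::-1])"
```

```text
t: 27.98
ee_pos: [531.2, -30.8, 150.7]
tool_rot: [-0.003, 0.846, 0.533, 0.004]
wrist_force: [-0.7, -0.3, -0.1]
width: 0.002
t27.98 local [ 22.3  16.3 150.7] tool x,z in clamp [0.599 0.801 0.01 ] [ 0.005  0.008 -1.   ] F(clamp) [-0.7 -0.1 -0.1] w0.00
tool delta [-6.  -8.6 47.6]
```

View pics/wrist20.png

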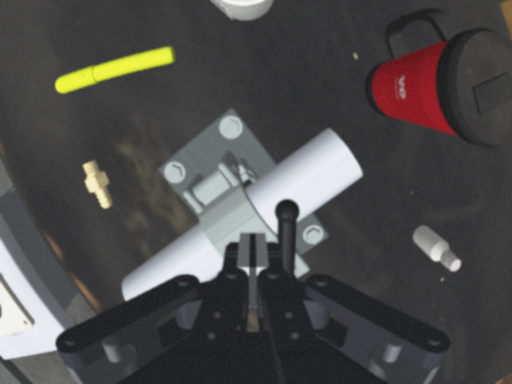

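```bash
python3 -m inch '[[1,-0.003,-0.006,0.004,0,-0.5,0],[1,-0.001,-0.002,0.010,0,0,0],[1,0,0,0.012,0,0,0],[1,0,0,0.011,0,0,0],[1,0,0,0.004,0,0,0],[1,0,0,0,0,0,0],[1,0,0.002,0,0,0,0],[1,0,0.003,0,0,0,0]]'
python3 -c "
from h import *
where((14,16,103))"
```

```text
t: 28.7
ee_pos: [526.0, -34.4, 113.1]
tool_rot: [0.002, 0.847, 0.532, 0.003]
wrist_force: [0.0, 0.5, 0.3]
width: -0.003
t28.70 local [ 16.5  13.8 113.1] tool x,z in clamp [0.601 0.8   0.002] [ 0.007 -0.003 -1.   ] F(clamp) [0.1 0.5 0.3] w-0.00
tool delta [ 0.3 -3.4 10.1]
```

```bash
python3 -m inch '[[1,0,0,0.004,0,0,0],[1,0,0,0.004,0,0,0],[1,0,0,0.001,0,0,0],[1,0,0.002,0,0,0,0],[1,0,0.002,0,0,0,0],[1,0,0.002,0,0,0,0],[1,0,0.002,0,0,0,0],[1,0,0.002,0,0,0,0]]'
python3 -c "
from h import *
where((14,16,103));lev(b=20)"
```

```text
t: 29.37
ee_pos: [535.8, -38.3, 105.1]
tool_rot: [0.001, 0.847, 0.532, 0.003]
wrist_force: [-6.1, 3.5, 5.7]
width: -0.003
t29.37 local [ 25.4   8.  105.1] tool x,z in clamp [0.6   0.8   0.004] [ 0.007 -0.    -1.   ] F(clamp) [-5.3  4.6  5.7] w-0.00
tool delta [ -0.5 -13.9   2. ]
t29.37 phi 2.258 r 61.3 z 105.1 toolphi 0.644 | Ftan 7.0 Frad -0.2 Fz 5.7  torqueCW 0.427 Nm | tilt [ 0.007 -0.    -1.   ] j6 1.95
tool delta to phi+0.00: [1.7 0.1 3.1] turn az 92.5 deg
```

```bash
python3 -m inch '[[1,0,0.0025,-0.001,0,0,0],[1,0,0.003,-0.001,0,0,0],[1,0,0.003,-0.001,0,0,0],[1,0,0.003,-0.001,0,0,0],[1,0,0.003,-0.001,0,0,0],[1,0,0.003,-0.001,0,0,0],[1,0,0.003,-0.001,0,0,0],[1,0,0.003,-0.001,0,0,0]]'
python3 -c "
from h import *
lev(b=20)"
```

```text
t: 30.03
ee_pos: [535.3, -38.2, 106.0]
tool_rot: [-0.022, 0.845, 0.535, -0.012]
wrist_force: [-5.8, 3.6, 1.3]
width: -0.001
t30.03 phi 2.250 r 61.2 z 106.0 toolphi 0.637 | Ftan 6.8 Frad -0.5 Fz 1.3  torqueCW 0.408 Nm | tilt [-0.037  0.032 -0.999] j6 1.93
tool delta to phi+0.00: [1.8 0.3 4. ] turn az 92.4 deg
```

```bash
python3 -m inch '[[1,0,0.003,0.001,-1,0,0],[1,0,0.003,0.001,-1,0,0],[1,0,0.0035,0,-1,0,0],[1,0,0.0035,0,-1,0,0],[1,0,0.004,-0.0005,-1,0,0],[1,0,0.004,-0.0005,-1,0,0],[1,0,0.004,-0.0005,-1,0,0],[1,0,0.004,-0.0005,-1,0,0]]'
python3 -c "
from h import *
lev(b=20)"
```

```text
t: 30.7
ee_pos: [536.9, -39.1, 104.7]
tool_rot: [0.015, 0.843, 0.538, 0.012]
wrist_force: [-8.7, 4.1, 3.9]
width: 0.002
t30.70 phi 2.280 r 60.6 z 104.7 toolphi 0.631 | Ftan 9.6 Frad 0.7 Fz 3.9  torqueCW 0.596 Nm | tilt [ 0.034 -0.019 -0.999] j6 1.94
tool delta to phi+0.00: [2.4 0.1 2.7] turn az 94.5 deg
```

```bash
python3 -m inch '[[1,0,0.004,0,-0.3,0,0],[1,0,0.004,-0.0005,-0.3,0,0],[1,0,0.0045,-0.0005,-0.3,0,0],[1,0,0.0045,-0.0005,-0.3,0,0],[1,0,0.0045,-0.0005,-0.3,0,0],[1,0,0.0045,-0.0005,-0.3,0,0],[1,0,0.0045,-0.0005,-0.3,0,0],[1,0,0.0045,-0.0005,-0.3,0,0]]'
python3 -c "
from h import *
lev(b=20)"
```

```text
t: 31.37
ee_pos: [537.1, -39.1, 104.9]
tool_rot: [0.004, 0.84, 0.542, 0.006]
wrist_force: [-10.6, 5.2, 7.5]
width: -0.001
t31.37 phi 2.282 r 60.7 z 104.9 toolphi 0.621 | Ftan 11.8 Frad 0.7 Fz 7.5  torqueCW 0.729 Nm | tilt [ 0.013 -0.003 -1.   ] j6 1.92
tool delta to phi+0.00: [2.3 0.2 2.9] turn az 95.2 deg
```

```bash
python3 -m inch '[[1,0,0.0045,0,-0.3,0,0.3],[1,0,0.0048,-0.0005,-0.3,0,0.3],[1,0,0.0049,-0.0005,-0.3,0,0.3],[1,0,0.0049,-0.0005,-0.3,0,0.3],[1,0,0.0049,-0.0005,-0.3,0,0],[1,0,0.0049,-0.0005,-0.3,0,0],[1,0,0.0049,-0.0005,-0.3,0,0],[1,0,0.0049,-0.0005,-0.3,0,0]]'
python3 -c "
from h import *
lev(b=20)"
```

```text
t: 32.03
ee_pos: [538.6, -40.0, 105.5]
tool_rot: [-0.01, 0.844, 0.537, -0.003]
wrist_force: [-11.5, 5.8, 8.4]
width: 0.001
t32.03 phi 2.312 r 60.0 z 105.5 toolphi 0.634 | Ftan 12.9 Frad 1.0 Fz 8.4  torqueCW 0.794 Nm | tilt [-0.013  0.017 -1.   ] j6 1.93
tool delta to phi+0.00: [2.9 0.4 3.5] turn az 96.1 deg
```

```bash
python3 -m inch '[[1,0,-0.008,0,0,0,0],[1,0,-0.010,-0.002,0,0,0],[1,0,0,-0.020,0,0,0],[1,0,0,-0.035,0,0,0],[1,0,0,-0.035,0,0,0],[1,-0.03,0,-0.02,0,0,0],[1,-0.035,0,0,0,0,0],[1,-0.035,0,0,0,0,0]]'
python3 -m inch '[[1,-0.03,-0.01,0,0,0,0],[1,-0.02,-0.02,0,0,0,0],[1,0,-0.02,0,0,0,0],[1,0,-0.02,0,0,0,0],[1,0,-0.01,0,0,0,0],[1,0,0,0,0,0,0],[1,0,0,0,0,0,0],[1,0,0,0,0,0,0]]'
python3 -c "
from h import *
where()
from rig import optics;import cv2
for n in ('side','scene','wrist'): cv2.imwrite('pics/%s21.png'%n,optics.get_image(n)['img'][:,:,::-1])
a=cv2.imread('pics/side21.png')[85:235,160:310]; b=cv2.imread('pics/scene21.png')[145:295,210:360];cv2.imwrite('pics/c21.png',cv2.resize(np.hstack([a,b]),(800,400),interpolation=cv2.INTER_CUBIC))"
```

```text
t: 32.7
ee_pos: [480.7, -121.3, 221.9]
tool_rot: [-0.009, 0.84, 0.542, -0.003]
wrist_force: [1.2, -1.5, -0.5]
width: -0.002
t: 33.37
ee_pos: [383.9, -141.9, 226.8]
tool_rot: [0.0, 0.843, 0.538, 0.0]
wrist_force: [0.4, 0.7, 0.3]
width: -0.001
t33.37 local [-143.7  -64.   226.8] tool x,z in clamp [ 0.59   0.807 -0.   ] [ 0. -0. -1.] F(clamp) [0.6 0.6 0.3] w-0.00
```

View pics/c21.png

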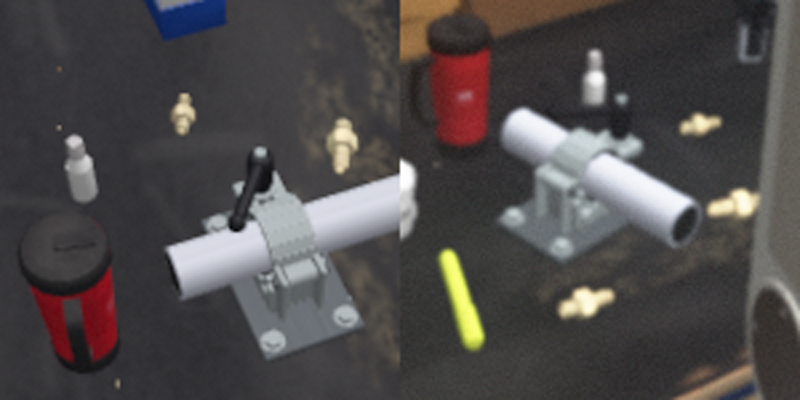

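View pics/wrist21.png

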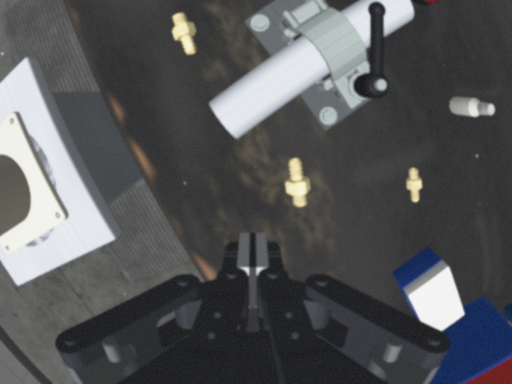

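```bash
python3 -c "
from rig import arm
print(arm.hand_in())"
```

```text
the job is handed in; nothing more can be done
None
```

The tube is clamped and I handed the job in at about t = 33 s of the 72 s allowed. No verdict came back, so the result rests on my own checks.

- **Hinged half:** I swung it over with the shut fingers, and it lies closed on the tube. A press on the lug gave 7 N at height 73.5 mm, against 74 mm expected when closed.
- **Bolt:** I swung it upright into the slot. The first pushes stalled on the end of the lever hub, so I pushed again lower down with the gripper turned 90°. In the final pictures the top of the hub is within 4 pixels of where an upright bolt should put it.
- **Lever:** I turned it to about 2.3 rad. It last moved at 12.9 N tangential, which is about 0.79 Nm. A second push from a new contact held at 0.73 Nm without moving before I took it to that final value.
- **Disagreement:** the wrist read up to 8 N upward while I pushed on the lever. I put this down to friction on the bar as the arm sags, because lifting the tool by 2 mm did not remove it.
- **Tube and small things:** I did not measure them again at the end. By eye in the last pictures the tube lies in its saddle and the small things stand where they were. The robot was clear of everything at hand-in.

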